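Nip up the glue-up clamp and take a moisture reading

TASK

This glued-up board is still drying in its clamps: take up the slack by squeezing the orange trigger of the one-handed clamp fully in, pinched against its grip, then let it spring back. After that lift the white moisture meter out of its holder and hold it upright on the board over the blue mark, the cross midway between its two pins and the pins in line with the grain (the mark's long stroke), pressing lightly, about half a kilo, so that both sprung pins are pushed part of the way in but not bottomed. Finish like that, still holding the meter steady on the mark while I read it, and leave the other things on the table where they are.

Things in the scene. Friction and masses are not known exactly. Their poses are not given: they have to be found in the camera images.
- panel: the glue-up: two wooden strips (pale one on the -x side, browner one on the +x side) glued edge to edge, together 130 x 360 x 20 mm (x, y, z), lying on two 20 mm battens, so that the top face is 40 mm above the table. Origin on the table under the board's centre, z up; the grain and the joint line run along its y axis. It does not move.
- cross (a point): centre of the reading mark on the board's top face (40 mm above the table): a blue cross, long stroke 56 mm along the grain, short stroke 18 mm across it, with a blue ring 12 mm across round its centre. Within 30 mm of the joint and 20 mm of the board's mid-length. Its y axis is the long stroke (the grain), z up.
- clamp: one-handed bar clamp (grey head, steel bar) across the board, 115 mm from its mid-length, at either end: bar across the grain 68 to 88 mm above the table, jaws on the board's long edges, upright grip with orange trigger on the robot's side. Origin on the table under the joint line; x along the bar away from the grip, z up. Fixed. A triggerless screw clamp (up to 97 mm high) holds the other end.
- clamp_grip: the clamp's fixed upright grip, grey, 28 mm (along the bar) x 27 mm, rising from the head to 176 mm above the table. Origin at its foot, 97 mm above the table, on its centre line; axes as the clamp.
- grip_back (a point): point on the outer face of the grip (the face away from the trigger), 155 mm above the table, half way across its 27 mm.
- trigger_face (a point): point on the outer face of the orange trigger (the face away from the grip), 155 mm above the table, half way across its 20 mm; the trigger reaches 175 mm above the table and is hinged 94 mm above the table. From grip_back to trigger_face it measures 59 mm along the clamp's x at rest and about 46 mm when squeezed fully.
- clamp_trigger (a joint): angle of the trigger: 0 = sprung out at rest, 0.24 rad = fully squeezed against its stop. The spring needs about 3 N at trigger_face to start and 13 N fully in, and returns it when released.
- holder: black printed bench holder with a 92 x 76 mm foot and a pocket 52 mm (x) by 32 mm (y), rim 60 mm above the table; the meter stands in it pins down. Fixed, on the left or the right of the board (a green tin, 65 mm across and 78 mm high, stands on the other side). Origin under its centre, z up.
- meter: white pin moisture meter in the holder, 48 mm wide (x), 28 mm thick (y), 120 mm tall (z) plus pins, 0.16 kg; display on the upper -y face, dark grips on the +x and -x faces 60 to 116 mm up. Origin at the middle of its nose's underside, 18 mm above the table at the start; z up the meter. 1 to 2 mm loose in the pocket. Two steel pins at x = -13 and +13 mm reach 12 mm below the origin.
- pins_mid (a point): point midway between the two pin tips as they stand when not pressed, 12 mm below the meter's origin.
- pin_a (a joint): how far the pin at x = -13 mm is pushed into the meter: 0 = sprung out, 0.006 m = bottomed. The spring gives 0.9 N at the start and 0.9 N more for each mm.
- pin_b (a joint): the same for the pin at x = +13 mm.
- mug: white mug, bystander, origin under its centre
- glue: white glue bottle, 170 mm tall, bystander, origin under its centre
- tin: green tin, 65 mm across, 78 mm high, bystander, origin under its centre
- screwdriver: screwdriver lying on the table, bystander
- tape: black tape measure, bystander
- caliper: caliper lying on the table, bystander
- brush: brush lying on the table, bystander
- square: try square lying on the table, bystander
- screw_clamp: plain screw clamp with a wooden handle, no trigger, across the board 115 mm from its mid-length at the end away from the one-handed clamp; up to 97 mm above the table. Leave it alone. Fixed; origin on the table under the joint line, axes as the clamp.

How it is judged:
By the outcome, as a careful person would: the job done as asked, in the order asked, and still so for the second after the job is handed in, while the arm keeps its last pose, push and grip.
It also fails if it takes over 48 s, if anything falls off the work surface, if the arm or the gripper's body presses on something with over 40 N, if the wrist force passes 120 N, or if a joint passes its speed limit or range.

ROBOT

A 7-joint arm with a two-finger parallel gripper is mounted at the origin on the work surface. World frame = base frame: x ahead of the robot, y to its left, z up, the work surface at z = 0. Lengths are in mm, angles in rad, forces in N, time in s.
With the tool pointing down it reaches from about 400 to 875 mm from the base axis. Payload 4.4 kg.
Tool frame: the origin (TCP) lies on the centre line of the jaws, within the pads' length; the fingertips stand 8 mm ahead of it and the grasp point (between the pads) lies 11 mm behind it; x points along the fingers, z is the direction in which the jaws open and shut, and the axes are right-handed (so a half turn about x gives the same grasp; the last joint's range is limited). The gripper opens to 85 mm and grips with 20 to 120 N. Pads are 22 mm wide; open, the fingers measure 114 mm over their backs; the gripper's body (76 mm by 85 mm) begins 54 mm behind the grasp point. The pads swing forward as they close: fully open they stand 13 mm farther back than shut.
Start: joints at [-1.257, 0.628, 0.038, 1.517, -0.027, 0.996, -0.02], TCP at [240.955, 603.704, 216.313] pointing down, gripper open.
Joint ranges: [-3.06, 3.06], [-0.37, 2.12], [-1.25, 1.32], [0.18, 2.47], [-1.1, 4.24], [0.23, 1.98], [-2.94, 2.94]. Speed limits (rad/s): [2.57, 2.57, 3.14, 3.14, 3.14, 3.14, 3.14].

INTERFACE

Orientations are given as [roll, pitch, yaw] about the fixed x, y, z axes, in that order (R = Rz(yaw) Ry(pitch) Rx(roll)).
In Python, from cell import ctrl, get_image, camera_params gives the robot as it stands. The module is installed in compiled form; this text tells all that it offers.
- The arm moves only by the shell command python3 -m handwheel 'ROWS'. ROWS is text: rows parted by semicolons, each of 7 numbers parted by spaces: the opening, from -1 (shut) to 1 (fully open), then the shift along the tool's x, y, z in mm, then the turn, a rotation vector about the tool's x, y, z in rad. In form: grip x y z wx wy wz; .... A call has 1 to 10 rows; each row shifts and turns the pose as measured when the row begins, along the tool's axes as they then stand; what a row does not reach is not made up. A row lasts 1/10 s, in which the tool goes at most 50 mm and 8.59 degrees, less where a joint would pass 70% of its speed; a pose out of reach is approached as far as the arm can. A call with a gripper value outside its range is refused whole. The fingers move at their own pace and stop on an object; the grip force is fixed at half the most. Time passes only in rows, so rows that do not move let the fingers close. It gives the time, the measured TCP pose, the force and the opening at its end, in the units of the state.
- ctrl.read_state(): the state, without advancing time (a new reading comes with each control period).
- get_image(name): name is "side" or "top"; returns the picture (400x640x3 uint8, blue, green, red); there is no depth.
- camera_params(name): a dict with "fx", "fy", "cx", "cy" (pixels), "eye" and "orientation" of the camera in the world. Camera axes: x right, y up, looking along -z (the intrinsics and any distortion apply to the point x, -y, -z); pixel columns grow to the right and rows downward; lengths in mm; the calibration is good to about 2 mm. A picture is of the moment at which its call begins. camera_params takes no time and is no camera call.
- ctrl.finish_job(): hands the job in, once; it reports no verdict.
The state is a dict: "clock": time; "qpos": joint angles; "qd": joint speeds; "tau": joint torques, N m; "eef_pos": TCP position; "tool_rot": TCP orientation; "force": force on the tool from outside, world axes, zero at the start; "torque": the same for the moment, N m; "width": finger opening in mm.
Only numpy, scipy, OpenCV 4.12 (cv2) and the standard library are available. Lean on these libraries where they do the work, as an engineer would, in place of code of your own. Each camera call takes 0.05 s, during which the arm holds its last target.

## Working session

There is one attempt and no reset: what is moved stays moved. The work goes in short steps, Python scripts to look and compute and a shell command to move; the robot and the scene stay as the last step left them, time stands still between calls to the robot, and variables do not carry over. Pictures are saved under pics/ and viewed, and the job is handed in when it is done.

```bash
mkdir -p pics; ls
python3 - <<'E'
from cell import ctrl,get_image,camera_params
import cv2
s=ctrl.read_state();print(s)
for n in("side","top"):
    im=get_image(n);cv2.imwrite(f"pics/{n}0.png",im);print(n,camera_params(n))
E
```

```text
pics
{'clock': 0.0, 'qpos': array([-1.2567948 ,  0.62932975,  0.03844016,  1.51841517, -0.02701876,
        0.99629964, -0.02002305]), 'qd': array([ 4.77980751e-04, -2.28403312e-05,  2.64385529e-05,  8.52795268e-04,
       -5.69676858e-04,  2.46904069e-04,  1.23605923e-03]), 'tau': array([-6.89482258e-04, -5.63395894e+01,  1.22626573e+00, -1.93448335e+01,
        1.10533781e-02,  1.06269532e-02,  1.31328991e-05]), 'eef_pos': array([240.69480267, 603.06139865, 215.38461478]), 'tool_rot': array([-3.13694025,  1.56886218, -1.94597832]), 'force': array([ 0.3798039 , -0.15289976, -0.26512559]), 'torque': array([ 0.01300283, -0.001508  , -0.01776175]), 'width': 85.30623806320233}
side {'fx': 405.35133573576314, 'fy': 405.35133573576314, 'cx': 325.9658102343928, 'cy': 194.7152002618292, 'eye': array([ -85.96814004, -663.05564384, 1036.85914273]), 'orientation': array([ 0.79224149,  0.00549616, -0.79368317])}
top {'fx': 512.9024056863651, 'fy': 512.9024056863651, 'cx': 324.19222758701073, 'cy': 194.81687557709859, 'eye': array([ 424.76656511,  -14.17675603, 1645.06995085]), 'orientation': array([ 0.08211577,  0.01316327, -1.5649071 ])}
```

View pics/side0.png

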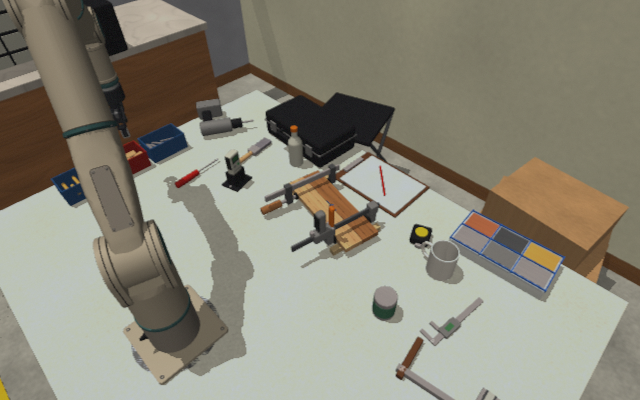

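View pics/top0.png

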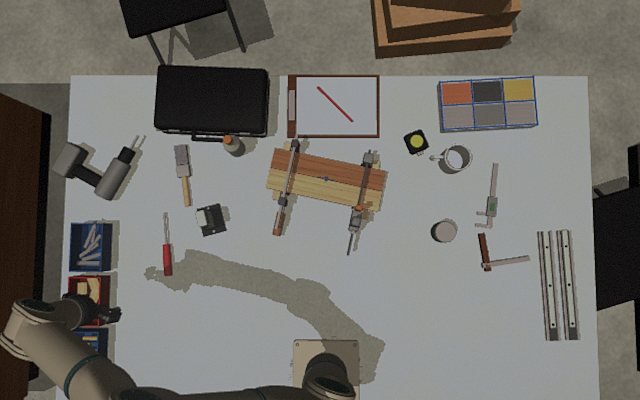

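```bash
cat > h.py <<'E'
from cell import ctrl,get_image,camera_params
import cv2,numpy as np
from scipy.spatial.transform import Rotation as R
def cam(n):
    c=camera_params(n);return c,R.from_euler('xyz',c['orientation']).as_matrix()
def proj(n,P):
    c,M=cam(n);p=(np.atleast_2d(P)-c['eye'])@M
    return np.c_[c['cx']+c['fx']*p[:,0]/-p[:,2],c['cy']-c['fy']*p[:,1]/-p[:,2]]
def ray(n,uv):
    c,M=cam(n);d=np.array([(uv[0]-c['cx'])/c['fx'],-(uv[1]-c['cy'])/c['fy'],-1.]);d=M@d
    return c['eye'],d/np.linalg.norm(d)
def plane(n,uv,z):
    e,d=ray(n,uv);return e+d*(z-e[2])/d[2]
def tri(a,b):
    e1,d1=ray('side',a);e2,d2=ray('top',b)
    t=np.linalg.lstsq(np.c_[d1,-d2],e2-e1,rcond=None)[0]
    p,q=e1+d1*t[0],e2+d2*t[1];return (p+q)/2,np.linalg.norm(p-q)
def crop(im,x0,y0,x1,y1,k,name):
    cv2.imwrite(name,cv2.resize(im[y0:y1,x0:x1],None,fx=k,fy=k,interpolation=cv2.INTER_CUBIC))
E
python3 - <<'E'
from h import *
s=cv2.imread('pics/side0.png');t=cv2.imread('pics/top0.png')
crop(s,215,110,395,260,4,'pics/s1.png');crop(t,185,130,395,260,3.8,'pics/t1.png')
print(proj('top',[[0,0,0],[240,603,215]]),proj('side',[[0,0,0]]))
E
```

```text
[[325.78302269 373.21917066]
 [107.45097302 302.74875653]] [[176.67683839 330.60261718]]
```

View pics/s1.png

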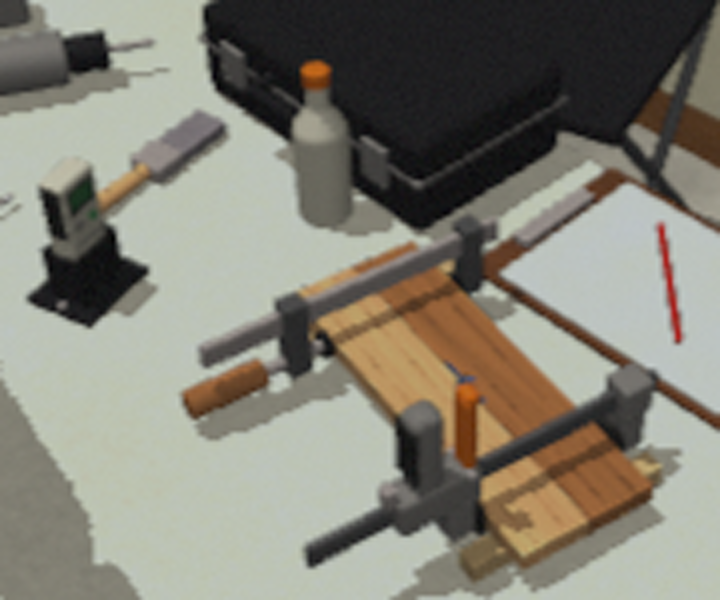

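View pics/t1.png

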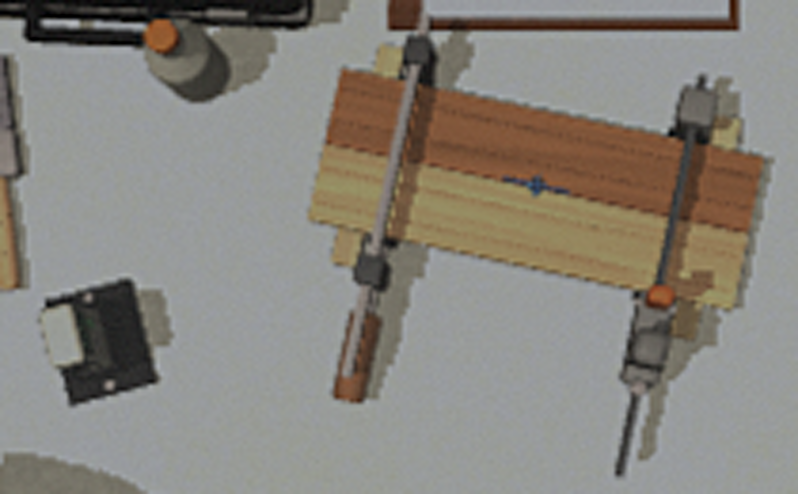

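```bash
cat > m.py <<'E'
from h import *
s=cv2.imread('pics/side0.png');t=cv2.imread('pics/top0.png')
def mask(im,lo,hi,box):
    x0,y0,x1,y1=box;h=cv2.cvtColor(im,cv2.COLOR_BGR2HSV);m=cv2.inRange(h,lo,hi);k=np.zeros_like(m);k[y0:y1,x0:x1]=m[y0:y1,x0:x1];return k
# board wood, top
m=mask(t,(4,60,60),(28,255,255),(255,145,395,215))
m=cv2.morphologyEx(m,cv2.MORPH_CLOSE,np.ones((13,13)));m=cv2.morphologyEx(m,cv2.MORPH_OPEN,np.ones((15,15)))
c=max(cv2.findContours(m,0,2)[0],key=cv2.contourArea)
W=np.array([plane('top',p[0],40)[:2] for p in c],np.float32)
r=cv2.minAreaRect(W);print('board',r)
b=mask(t,(100,60,20),(130,255,255),(300,160,350,195));ys,xs=np.nonzero(b)
P=np.array([plane('top',p,40)[:2] for p in zip(xs,ys)]);print('blue n',len(xs),xs.mean(),ys.mean(),P.mean(0),(P.max(0)+P.min(0))/2)
w=np.linalg.eigh(np.cov(P.T))[1][:,1];print('blue dir deg',np.degrees(np.arctan2(w[1],w[0])))
b=mask(s,(100,60,20),(130,255,255),(315,190,345,215));ys,xs=np.nonzero(b)
P=np.array([plane('side',p,40)[:2] for p in zip(xs,ys)])
print('side blue',len(xs),P.mean(0),list(zip(xs,ys)))
for n,im,bx in(('top',t,(345,195,370,220)),('side',s,(322,200,340,230))):
    o=mask(im,(4,150,120),(14,255,255),bx);ys,xs=np.nonzero(o);print(n,'orange',len(xs),xs.min(),xs.max(),ys.min(),ys.max(),xs.mean(),ys.mean())
E
python3 m.py
python3 - <<'E'
from h import *
s=cv2.imread('pics/side0.png');t=cv2.imread('pics/top0.png')
crop(s,285,190,355,255,10,'pics/s2.png');crop(t,335,190,385,235,12,'pics/t2.png')
crop(s,220,145,260,195,12,'pics/s3.png');crop(t,190,195,235,240,12,'pics/t3.png')
E
```

```text
board ((604.3279418945312, 3.92791748046875), (359.3031921386719, 153.0499725341797), 78.67853546142578)
blue n 13 325.0 178.46153846153845 [608.42954644   5.49161459] [608.31521956   8.65164664]
blue dir deg 77.08921290501787
side blue 0 nan []
top orange 25 356 361 205 209 358.68 206.92
side orange 116 328 339 200 214 334.5258620689655 205.68965517241378m.py:16: RuntimeWarning: Mean of empty slice.
  print('side blue',len(xs),P.mean(0),list(zip(xs,ys)))
  ret = ret.dtype.type(ret / rcount)
```

View pics/s2.png

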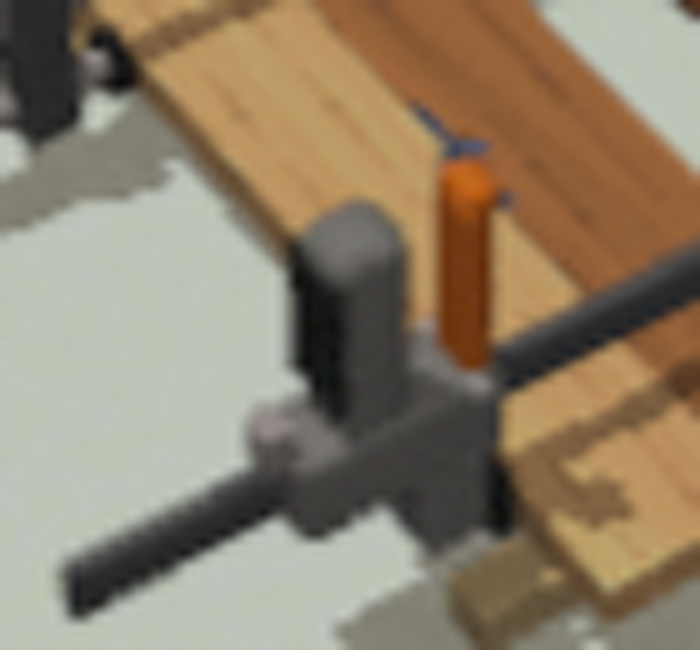

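View pics/t2.png

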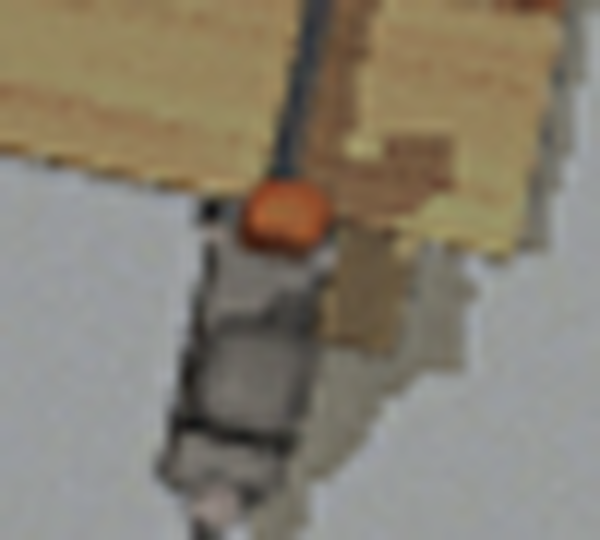

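View pics/s3.png

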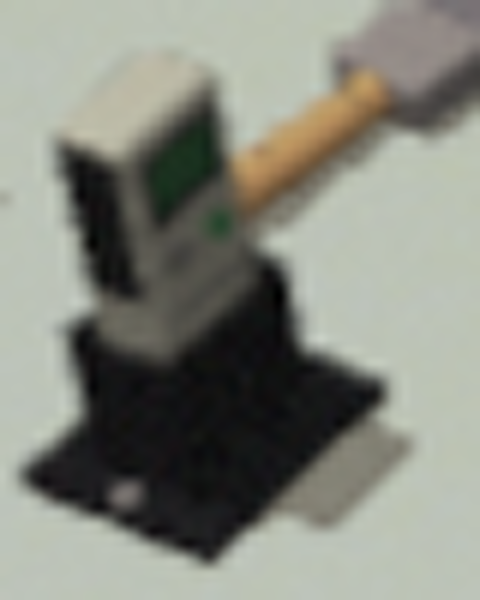

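View pics/t3.png

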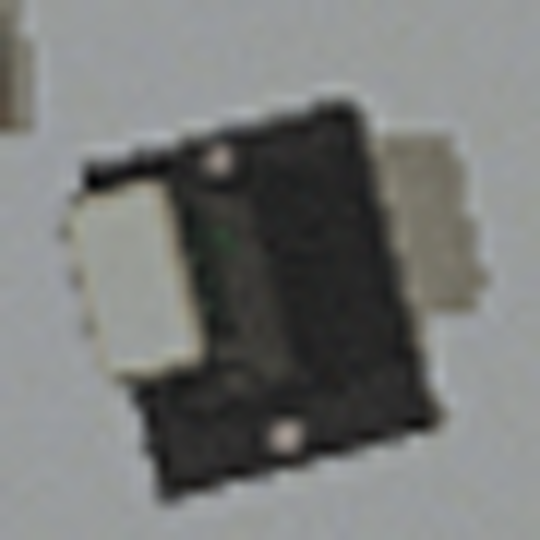

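```bash
cat > m2.py <<'E'
from h import *
def f(x0,y0,k,X,Y): return (x0+(X+.5)/k-.5, y0+(Y+.5)/k-.5)
T3=lambda X,Y:f(190,195,12,X,Y);S3=lambda X,Y:f(220,145,12,X,Y)
T2=lambda X,Y:f(335,190,12,X,Y);S2=lambda X,Y:f(285,190,10,X,Y)
T1=lambda X,Y:f(185,130,3.8,X,Y)
np.set_printoptions(precision=1,suppress=True)
print('meter top corners (top@138)')
C=[plane('top',T3(*p),138) for p in((70,205),(165,183),(205,358),(115,380))]
for c in C:print(c)
print('c',np.mean(C,0),[np.linalg.norm(C[i]-C[(i+1)%4]) for i in range(4)])
print('meter top side@138');D=[plane('side',S3(*p),138) for p in((60,135),(160,50),(215,78),(128,160))]
for c in D:print(c)
print('c',np.mean(D,0),[np.linalg.norm(D[i]-D[(i+1)%4]) for i in range(4)])
print('holder foot corners top@4')
F=[plane('top',T3(*p),4) for p in((85,165),(355,100),(435,425),(165,500))]
for c in F:print(c)
print('c',np.mean(F,0),[np.linalg.norm(F[i]-F[(i+1)%4]) for i in range(4)])
print('screws',plane('top',T3(218,160),5),plane('top',T3(286,436),5))
print('board corners');B=[plane('top',T1(*p),40) for p in((343,67),(770,157),(737,308),(310,220))]
for c in B:print(c)
print('c',np.mean(B,0),[np.linalg.norm(B[i]-B[(i+1)%4]) for i in range(4)])
print('cross',plane('top',T1(537,186),40),'side',plane('side',S2(462,148),40))
print('trigger top c',plane('top',T2(290,215),175),'side',plane('side',S2(470,172),175),tri(S2(470,172),T2(290,215)))
print('grip top corners@176');G=[plane('top',T2(*p),176) for p in((205,330),(315,320),(297,440),(185,425))]
for c in G:print(c)
print('c',np.mean(G,0),'side',plane('side',S2(355,215),176))
E
python3 m2.py
python3 - <<'E'
from h import *
t=cv2.imread('pics/top0.png')
# rectify board plane z=40 around the cross for viewing; 1px=0.5mm, u=-y, v=-x
yy=[60,-50];xx=[650,560]
pts=[(xx[0],yy[0]),(xx[0],yy[1]),(xx[1],yy[1]),(xx[1],yy[0])]
src=proj('top',[(x,y,40) for x,y in pts]).astype(np.float32)
dst=np.float32([[0,0],[770,0],[770,630],[0,630]])
cv2.imwrite('pics/rect.png',cv2.warpPerspective(t,cv2.getPerspectiveTransform(src,dst),(770,630 if 630<600 else 600),flags=cv2.INTER_CUBIC))
E
```

```text
meter top corners (top@138)
[497.1 386.2 138. ]
[502.6 362.9 138. ]
[459.7 352.  138. ]
[454.2 374.  138. ]
c [478.4 368.7 138. ] [np.float64(23.943043886867677), np.float64(44.28109050719959), np.float64(22.688154312575286), np.float64(44.592590491947725)]
meter top side@138
[450.8 370.6 138. ]
[495.2 382.3 138. ]
[498.5 359.7 138. ]
[457.9 346.9 138. ]
c [475.6 364.9 138. ] [np.float64(45.833750176434506), np.float64(22.87898993452782), np.float64(42.60516869980667), np.float64(24.728908905039646)]
holder foot corners top@4
[514.3 418.    4. ]
[532.1 345.9   4. ]
[445.3 322.5   4. ]
[425.  394.3   4. ]
c [479.2 370.2   4. ] [np.float64(74.29205713902357), np.float64(89.84462812879859), np.float64(74.57423012250212), np.float64(92.40970873406344)]
screws [515.8 382.1   5. ] [442.2 362.1   5. ]
board corners
[707.2 164.8  40. ]
[ 633.1 -190.3   40. ]
[ 507.8 -162.7   40. ]
[578.9 190.4  40. ]
c [606.7   0.6  40. ] [np.float64(362.8123458154475), np.float64(128.3221962385496), np.float64(360.2276733687572), np.float64(130.80443816987685)]
cross [608.1   2.5  40. ] side [608.7   4.9  40. ]
trigger top c [509.8 -93.3 175. ] side [509.2 -94.1 175. ] (array([509.8, -93.4, 174. ]), np.float64(0.06774886864650702))
grip top corners@176
[482.1 -73.  176. ]
[484.6 -99.2 176. ]
[456.1 -94.9 176. ]
[459.5 -68.3 176. ]
c [470.6 -83.9 176. ] side [472.7 -82.8 176. ]
```

View pics/rect.png

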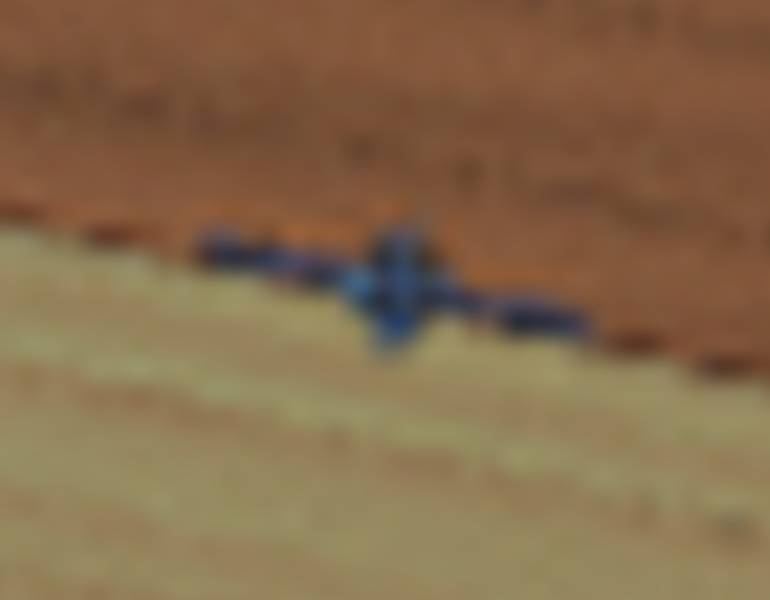

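```bash
cat > go.py <<'E'
import sys
from h import *
# go.py x y z yaw_deg(of tool z axis): delta in tool axes
def st(x=None,y=None,z=None,yaw=None):
    s=ctrl.read_state();M=R.from_euler('xyz',s['tool_rot']).as_matrix();p=s['eef_pos']
    np.set_printoptions(precision=2,suppress=True)
    print('t %.2f'%s['clock'],'p',p,'yawz %.2f'%np.degrees(np.arctan2(M[1,2],M[0,2])),'F',s['force'],'T',s['torque'],'w %.1f'%s['width'],'q',s['qpos'])
    if x is None:return
    X=np.array([0,0,-1.])
    best=[]
    for k in(0,180):
        a=np.radians(yaw+k);Z=np.array([np.cos(a),np.sin(a),0]);N=np.c_[X,np.cross(Z,X),Z]
        best.append(R.from_matrix(M.T@N).as_rotvec())
    for b in best:print('rot',np.round(b,4))
    print('shift tool now',M.T@(np.array([x,y,z])-p))
    for k,b in zip((0,180),best):
        N=M@R.from_rotvec(b).as_matrix();print(' after rot',k,N.T@(np.array([x,y,z])-p))
if len(sys.argv)>1: st(*map(float,sys.argv[1:]))
else: st()
E
python3 go.py 480 300 270 -11.3
```

```text
t 0.10 p [240.72 603.15 215.49] yawz 68.24 F [ 0.61  0.5  -1.14] T [ 0.02  0.   -0.04] w 85.2 q [-1.26  0.63  0.04  1.52 -0.03  1.   -0.02]
rot [ 1.39 -0.    0.  ]
rot [-1.75 -0.   -0.  ]
shift tool now [ -54.18 -334.62 -192.93]
 after rot 0 [ -54.51 -250.39  294.04]
 after rot 180 [ -54.51  250.39 -294.04]
```

```bash
python3 -m handwheel '1 -28 0 0 0.139 0 0;1 -28 0 0 0.139 0 0;1 0 -30 0 0.139 0 0;1 0 -30 0 0.139 0 0;1 0 -30 0 0.139 0 0;1 0 -30 0 0.139 0 0;1 0 -30 0 0.139 0 0;1 0 -30 0 0.139 0 0;1 0 -30 0 0.139 0 0;1 0 -30 0 0.139 0 0'; python3 go.py 500 200 270 -11.3
```

```text
clock: 1.1
eef_pos: [329.4, 388.4, 268.6]
tool_rot: [-2.013, 1.562, -2.262]
force: [0.4, 0.3, -0.5]
width: 85.4
t 1.10 p [329.43 388.43 268.62] yawz -14.24 F [ 0.41  0.29 -0.48] T [-0.04 -0.02 -0.02] w 85.4 q [-1.25  0.4   0.46  1.84 -0.21  0.96 -0.95]
rot [-0.05 -0.    0.01]
rot [3.09 0.01 0.01]
shift tool now [  -1.04 -140.69  211.68]
 after rot 0 [  -1.38 -151.35  204.19]
 after rot 180 [  -1.38  151.35 -204.19]
```

```bash
python3 -m handwheel '1 0 -26 35 -0.05 0 0.01;1 0 -26 35 0 0 0;1 0 -26 35 0 0 0;1 0 -26 35 0 0 0;1 0 -26 35 0 0 0;1 0 -24 30 0 0 0'; python3 go.py 480.4 -86.7 260 -11.3
```

```text
clock: 1.7
eef_pos: [497.1, 190.5, 265.7]
tool_rot: [3.092, 1.561, 2.903]
force: [-0.1, 0.6, 0.0]
width: 85.5
t 1.70 p [497.09 190.55 265.72] yawz -10.86 F [-0.13  0.61  0.01] T [ 0.01 -0.02  0.06] w 85.5 q [-0.74  0.44  0.47  1.78 -0.24  0.98 -0.36]
rot [ 0.01 -0.01 -0.  ]
rot [-3.13  0.   -0.02]
shift tool now [   5.23 -275.43   35.88]
 after rot 0 [   5.72 -275.14   37.96]
 after rot 180 [  5.72 275.14 -37.96]
```

```bash
python3 -m handwheel '1 0 -40 6 0 0 0;1 0 -40 6 0 0 0;1 0 -40 6 0 0 0;1 0 -40 5 0 0 0;1 0 -40 5 0 0 0;1 0 -40 5 0 0 0;1 5 -35 5 0.01 -0.01 0;1 0 0 0 0 0 0'; python3 go.py 480.4 -86.7 220 -11.3;python3 - <<'E'
from h import *
t=get_image('top');s=get_image('side')
cv2.imwrite('pics/t4f.png',t);cv2.imwrite('pics/s4f.png',s)
crop(t,310,150,400,240,7,'pics/t4.png');crop(s,265,150,365,260,5,'pics/s4.png')
E
```

```text
clock: 2.5
eef_pos: [482.6, -103.6, 258.5]
tool_rot: [-1.221, 1.566, -1.429]
force: [-0.2, -0.1, 0.3]
width: 85.7
t 2.50 p [ 482.6 -103.6  258.5] yawz -11.93 F [-0.16 -0.14  0.32] T [ 0.02  0.04 -0.01] w 85.7 q [-0.23  0.39  0.53  1.9  -0.24  0.91  0.21]
rot [-0.01  0.    0.  ]
rot [ 3.13  0.01 -0.  ]
shift tool now [38.42 16.25 -5.7 ]
 after rot 0 [38.5  16.14 -5.47]
 after rot 180 [ 38.5  -16.14   5.47]
```

View pics/t4.png

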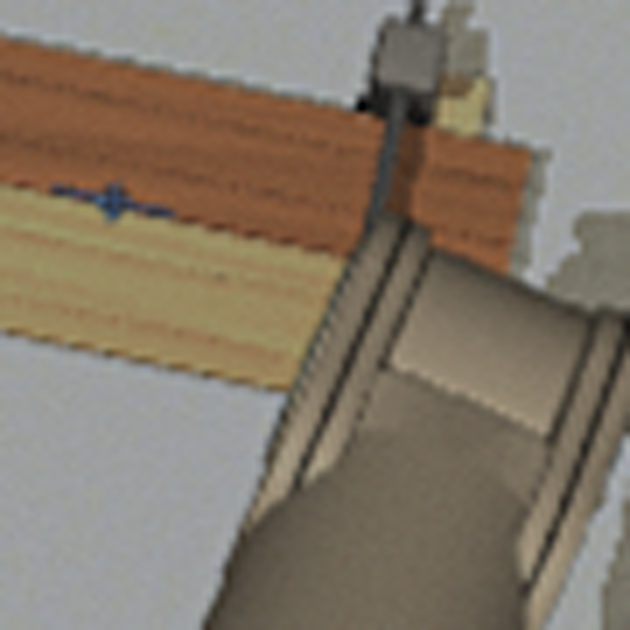

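View pics/s4.png

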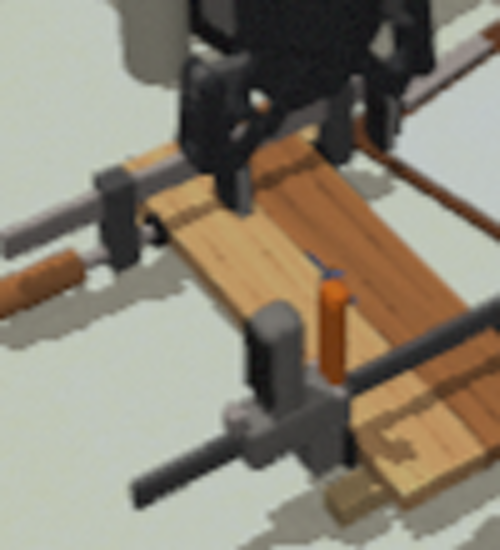

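```bash
python3 -m handwheel '1 20 16 -5.5 -0.01 0 0;1 10 0 0 0 0 0;1 0 0 0 0 0 0;1 0 0 0 0 0 0'; python3 go.py 480.4 -86.7 145 -11.3;python3 - <<'E'
from h import *
s=get_image('side')
crop(s,275,130,365,250,5,'pics/s5.png')
E
```

```text
clock: 3.0
eef_pos: [483.2, -77.0, 227.7]
tool_rot: [0.535, 1.569, 0.351]
force: [0.1, -0.8, 0.1]
width: 85.2
t 3.00 p [483.17 -76.96 227.69] yawz -10.55 F [ 0.07 -0.84  0.11] T [ 0.01 -0.01  0.01] w 85.2 q [-0.25  0.42  0.5   1.95 -0.27  0.83  0.2 ]
rot [ 0.01  0.   -0.  ]
rot [-3.13  0.    0.  ]
shift tool now [ 82.68 -10.15  -1.05]
 after rot 0 [ 82.69 -10.09  -0.81]
 after rot 180 [82.69 10.09  0.81]
```

View pics/s5.png

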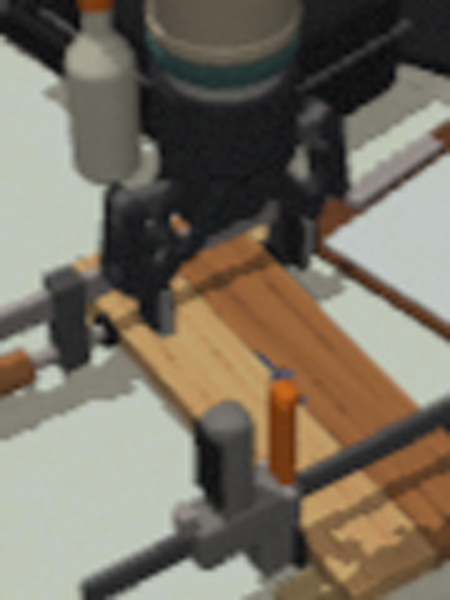

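```bash
python3 -m handwheel '1 12 -8 -1 0.007 0 0;1 10 0 0 0 0 0;1 0 0 0 0 0 0;1 0 0 0 0 0 0;1 0 0 0 0 0 0'; python3 go.py 480.4 -86.7 145 -11.3
```

```text
clock: 3.55
eef_pos: [483.4, -85.1, 207.2]
tool_rot: [0.185, 1.564, -0.005]
force: [0.1, 1.1, 0.0]
width: 85.6
t 3.55 p [483.36 -85.08 207.24] yawz -10.93 F [0.15 1.12 0.01] T [ 0.   -0.02  0.02] w 85.6 q [-0.22  0.45  0.48  1.98 -0.29  0.78  0.24]
rot [ 0.01  0.01 -0.  ]
rot [-3.14  0.    0.01]
shift tool now [62.22 -2.23 -3.  ]
 after rot 0 [62.24 -2.17 -2.59]
 after rot 180 [62.24  2.17  2.59]
```

```bash
python3 -m handwheel '1 12 -2.2 -2.7 0.007 0.006 0;1 0 0 0 0 0 0;1 0 0 0 0 0 0;1 0 0 0 0 0 0'; python3 go.py 480.4 -86.7 145 -11.3;python3 - <<'E'
from h import *
s=get_image('side')
crop(s,285,150,355,250,6,'pics/s6.png')
st=ctrl.read_state();M=R.from_euler('xyz',st['tool_rot']).as_matrix()
for o in((8,0,0),(-3,11,42.6),(-3,-11,42.6),(-3,11,-42.6),(-3,-11,-42.6)):
    uv=proj('side',st['eef_pos']+M@np.array(o,float))[0];print(o,(uv-[285,150])*6)
E
```

```text
clock: 3.95
eef_pos: [480.6, -86.6, 194.7]
tool_rot: [1.085, 1.569, 0.887]
force: [0.1, 0.1, -0.4]
width: 85.4
t 3.95 p [480.58 -86.6  194.7 ] yawz -11.33 F [ 0.14  0.07 -0.38] T [ 0.03 -0.01 -0.  ] w 85.4 q [-0.21  0.47  0.47  1.99 -0.31  0.75  0.25]
rot [-0.  0. -0.]
rot [ 3.14 -0.   -0.  ]
shift tool now [49.7  -0.21 -0.19]
 after rot 0 [49.7  -0.13 -0.16]
 after rot 180 [49.7   0.13  0.16]
(8, 0, 0) [227.23507976 346.45013664]
(-3, 11, 42.6) [286.89053835 281.6358839 ]
(-3, -11, 42.6) [312.90384493 308.19731504]
(-3, 11, -42.6) [139.5243     353.49695116]
(-3, -11, -42.6) [164.62913112 381.66065922]
```

View pics/s6.png

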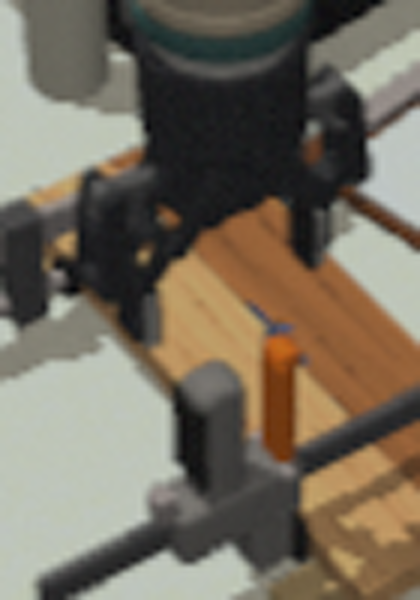

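```bash
python3 -m handwheel '1 15 0 0 0 0 0;1 12 0 0 0 0 0;1 0 0 0 0 0 0;1 0 0 0 0 0 0;1 0 0 0 0 0 0'; python3 go.py 480.4 -86.7 145 -11.3;python3 - <<'E'
from h import *
s=get_image('side')
crop(s,285,150,355,250,6,'pics/s7.png')
E
```

```text
clock: 4.5
eef_pos: [482.2, -86.7, 168.6]
tool_rot: [0.412, 1.566, 0.214]
force: [-0.1, -0.5, -0.0]
width: 85.4
t 4.50 p [482.22 -86.75 168.62] yawz -11.32 F [-0.09 -0.54 -0.02] T [-0.    0.02  0.06] w 85.4 q [-0.19  0.51  0.44  2.02 -0.34  0.68  0.28]
rot [-0.  0. -0.]
rot [ 3.14 -0.   -0.01]
shift tool now [23.61 -0.35 -1.89]
 after rot 0 [23.62 -0.31 -1.79]
 after rot 180 [23.62  0.31  1.79]
```

View pics/s7.png

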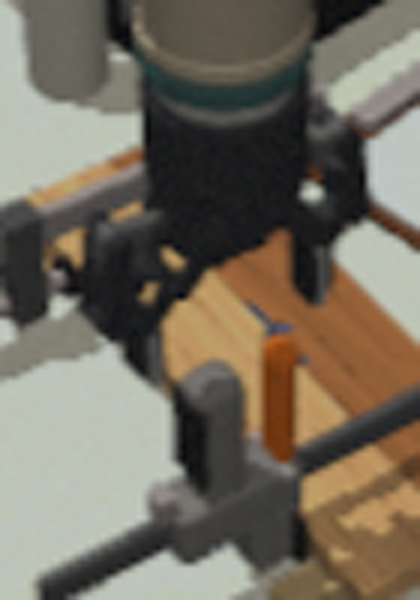

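Run:
```python
from h import *
st=ctrl.read_state();M=R.from_euler('xyz',st['tool_rot']).as_matrix()
for o in((-5,11,42.6),(-5,-11,42.6),(-5,11,-42.6),(-5,-11,-42.6),(-5,11,50),(-5,-11,50)):
    uv=proj('side',st['eef_pos']+M@np.array(o,float))[0];print(o,(uv-[285,150])*6)
for p in((509.8,-93.3,175),(515.7,-93.2,155),(457.8,-81.6,155),(457.8,-81.6,176)):
    print(p,(proj('side',p)[0]-[285,150])*6)
print(cam('side')[1])
```

```text
(-5, 11, 42.6) [289.16320221 314.29071566]
(-5, -11, 42.6) [314.82530376 340.82838089]
(-5, 11, -42.6) [144.0993823  386.47728759]
(-5, -11, -42.6) [168.87870328 414.59032468]
(-5, 11, 50) [301.38303548 308.20988948]
(-5, -11, 50) [327.1153538  334.61694481]
(509.8, -93.3, 175) [279.05581206 339.05160281]
(515.7, -93.2, 155) [286.98583872 360.62029601]
(457.8, -81.6, 155) [187.55450616 410.5803334 ]
(457.8, -81.6, 176) [186.58127646 381.31953913]
[[ 0.7012136   0.50340741 -0.50485687]
 [-0.71293006  0.48964596 -0.50197366]
 [-0.00549613  0.7119184   0.70224069]]
```

Run:
```python
from h import *
s=get_image('side');cv2.imwrite('pics/s8f.png',s)
s=cv2.convertScaleAbs(s,alpha=1.6,beta=20)
crop(s,295,175,350,225,14,'pics/s8.png')
```

```text
(no output)
```

View pics/s8.png

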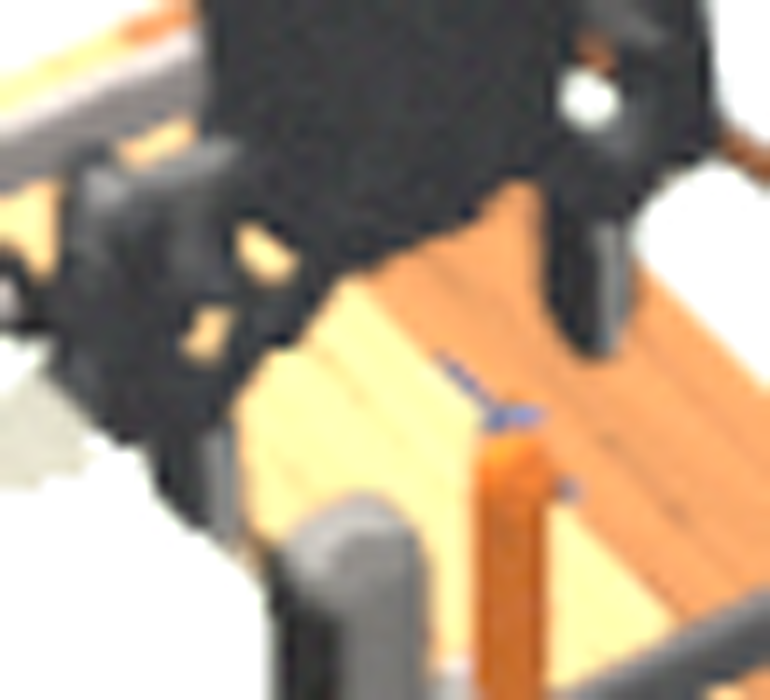

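Run:
```python
from h import *
s=cv2.imread('pics/side0.png');t=cv2.imread('pics/top0.png')
p=np.array([240.7,603.06,215.4]);M=R.from_euler('xyz',[-3.13694025,1.56886218,-1.94597832]).as_matrix()
for n,im,x0,y0,k in(('side',s,80,70,7),('top',t,60,270,7)):
    b=cv2.convertScaleAbs(im[y0:y0+80,x0:x0+80],alpha=2,beta=20);b=cv2.resize(b,None,fx=k,fy=k,interpolation=cv2.INTER_CUBIC)
    for o in((0,0,0),(-5,11,42.6),(-5,-11,42.6),(-5,11,-42.6),(-5,-11,-42.6)):
        uv=(proj(n,p+M@np.array(o,float))[0]-[x0,y0]+.5)*k;cv2.circle(b,tuple(int(v) for v in uv),3,(0,0,255),-1)
    cv2.imwrite(f'pics/chk_{n}.png',b)
```

```text
(no output)
```

View pics/chk_side.png

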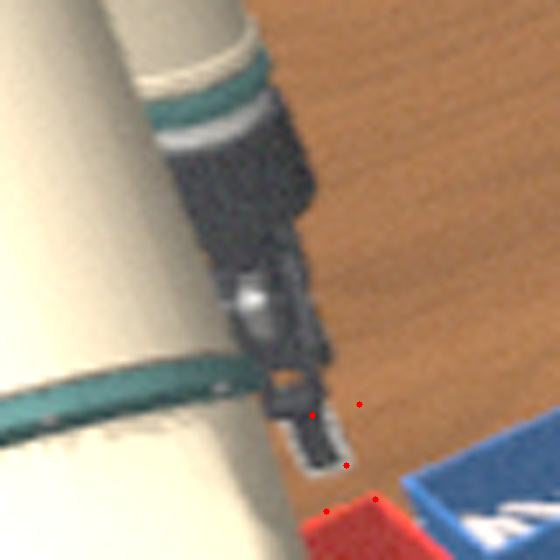

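View pics/chk_top.png

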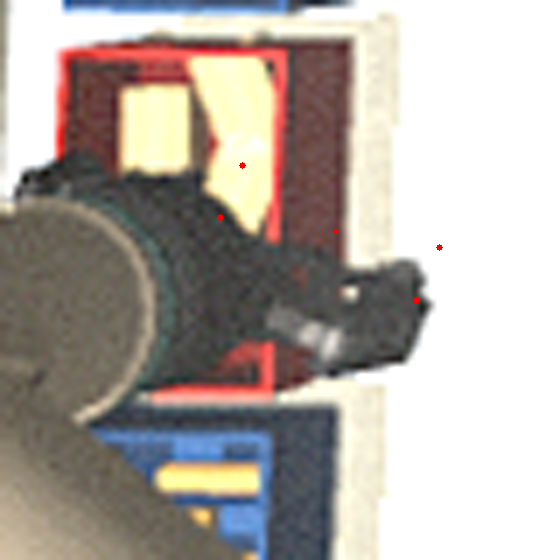

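```bash
cat > draw.py <<'E'
from h import *
def box(n,im,x0,y0,w,h,k,p,M,name,half=42.6,dx=0,off=(0,0,0)):
    b=cv2.convertScaleAbs(im[y0:y0+h,x0:x0+w],alpha=2,beta=20);b=cv2.resize(b,None,fx=k,fy=k,interpolation=cv2.INTER_CUBIC)
    for sg,col in((1,(0,0,255)),(-1,(255,0,255))):
        q=[(8+dx,11,sg*half),(8+dx,-11,sg*half),(-14+dx,-11,sg*half),(-14+dx,11,sg*half)]
        uv=np.array([(proj(n,p+M@np.array(o,float)+np.array(off))[0]-[x0,y0]+.5)*k for o in q]).astype(np.int32)
        cv2.polylines(b,[uv],True,col,1)
    cv2.imwrite(name,b)
E
python3 - <<'E'
from draw import *
s=cv2.imread('pics/side0.png');t=cv2.imread('pics/top0.png')
p=np.array([240.7,603.06,215.4]);M=R.from_euler('xyz',[-3.13694025,1.56886218,-1.94597832]).as_matrix()
box('side',s,80,70,80,80,7,p,M,'pics/c1.png',dx=-13);box('top',t,60,270,80,80,7,p,M,'pics/c2.png',dx=-13)
st=ctrl.read_state();M=R.from_euler('xyz',st['tool_rot']).as_matrix()
box('side',cv2.imread('pics/s8f.png'),285,150,70,80,8,st['eef_pos'],M,'pics/c3.png',dx=-13)
E
```

```text
(no output)
```

View pics/c1.png

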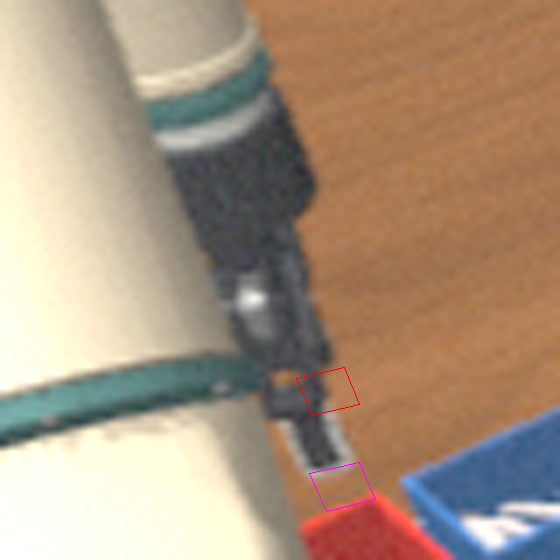

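View pics/c2.png

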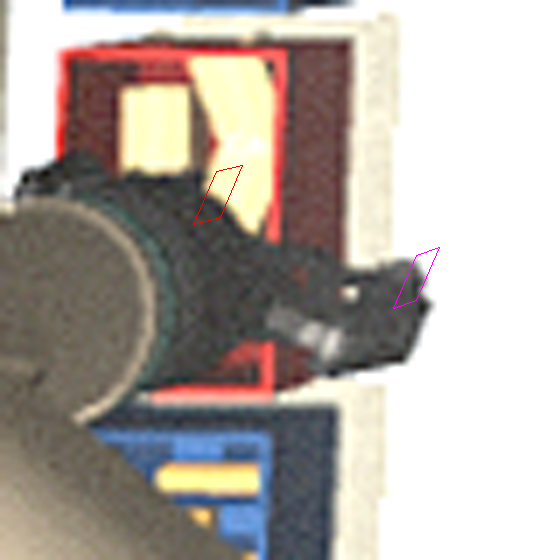

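View pics/c3.png

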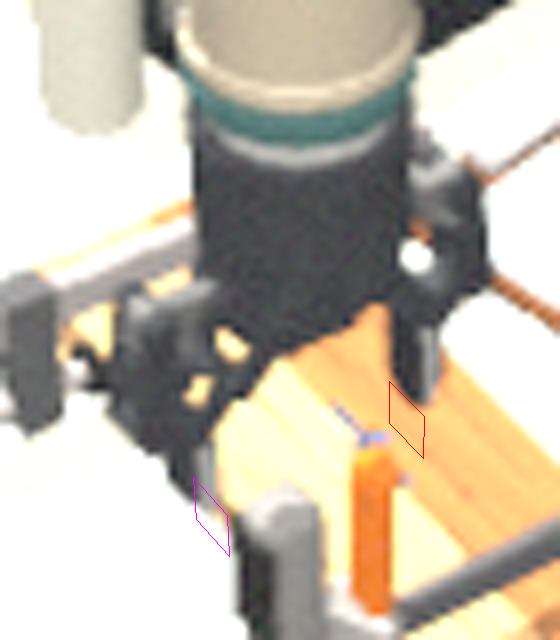

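```bash
python3 -m handwheel '1 -20 0 0 0 0 0;1 -20 0 0 0 0 0;-1 0 0 0 0 0 0;-1 0 0 0 0 0 0;-1 0 0 0 0 0 0;-1 0 0 0 0 0 0;-1 0 0 0 0 0 0;-1 0 0 0 0 0 0;-1 0 0 0 0 0 0'; python3 go.py;python3 - <<'E'
from draw import *
s=get_image('side')
st=ctrl.read_state();M=R.from_euler('xyz',st['tool_rot']).as_matrix();cv2.imwrite('pics/s9f.png',s)
box('side',s,285,130,70,80,8,st['eef_pos'],M,'pics/c4.png',dx=0,half=st['width']/2)
E
```

```text
clock: 5.5
eef_pos: [481.0, -86.5, 208.9]
tool_rot: [0.682, 1.568, 0.485]
force: [0.4, -0.2, 0.1]
width: 0.0
t 5.50 p [481.03 -86.46 208.86] yawz -11.31 F [ 0.41 -0.18  0.05] T [-0.01  0.05 -0.03] w 0.0 q [-0.22  0.45  0.49  1.98 -0.29  0.78  0.24]
```

View pics/c4.png

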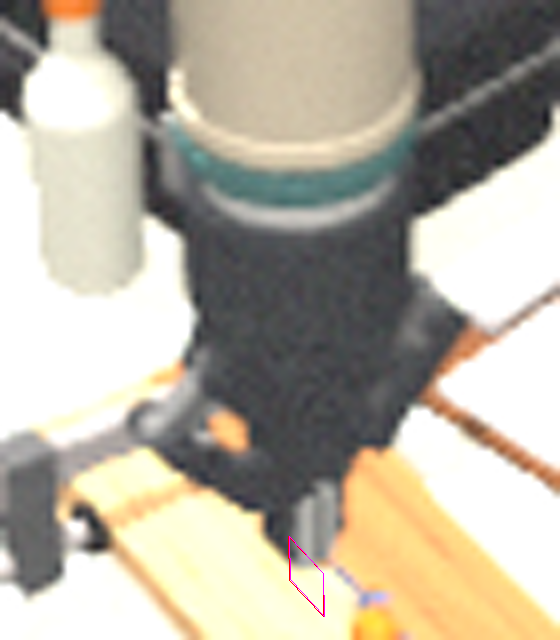

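```bash
python3 - <<'E'
from h import *
p=np.array([482.22,-86.75,168.62]);a=np.radians(-11.3);Z=np.array([np.cos(a),np.sin(a),0]);X=np.array([0,0,-1.]);M=np.c_[X,np.cross(Z,X),Z]
for dz in(0,23):
  for hw in((38,42.5),(42.5,38)):
    print(dz,hw,[tuple(np.round((proj('side',p+[0,0,dz]+M@np.array((-65,sy*hw[0],sz*hw[1])))[0]-[285,150]+.5)*8)) for sy,sz in((-1,-1),(-1,1),(1,1),(1,-1))])
# flange ring: centre at tool x = -L ; print image of axis
  print([ (L,np.round((proj('side',p+[0,0,dz+L])[0]-[285,150]+.5)*8)) for L in(65,100,140,160,180,200)])
E
python3 - <<'E'
import cv2
im=cv2.imread('pics/s8f.png');b=cv2.convertScaleAbs(im[150:220,285:355],alpha=3,beta=40)
cv2.imwrite('pics/c5.png',cv2.resize(b,None,fx=8,fy=8,interpolation=cv2.INTER_CUBIC))
E
```

```text
0 (38, 42.5) [(np.float64(267.0), np.float64(487.0)), (np.float64(470.0), np.float64(387.0)), (np.float64(348.0), np.float64(265.0)), (np.float64(149.0), np.float64(358.0))]
0 (42.5, 38) [(np.float64(286.0), np.float64(489.0)), (np.float64(467.0), np.float64(399.0)), (np.float64(330.0), np.float64(263.0)), (np.float64(153.0), np.float64(345.0))]
[(65, array([309., 372.])), (100, array([308., 300.])), (140, array([307., 213.])), (160, array([306., 168.])), (180, array([305., 122.])), (200, array([305.,  75.]))]
23 (38, 42.5) [(np.float64(266.0), np.float64(440.0)), (np.float64(472.0), np.float64(340.0)), (np.float64(348.0), np.float64(218.0)), (np.float64(146.0), np.float64(311.0))]
23 (42.5, 38) [(np.float64(285.0), np.float64(442.0)), (np.float64(469.0), np.float64(352.0)), (np.float64(330.0), np.float64(216.0)), (np.float64(150.0), np.float64(298.0))]
[(65, array([308., 325.])), (100, array([307., 251.])), (140, array([306., 162.])), (160, array([305., 115.])), (180, array([304.,  68.])), (200, array([304.,  19.]))]
```

View pics/c5.png

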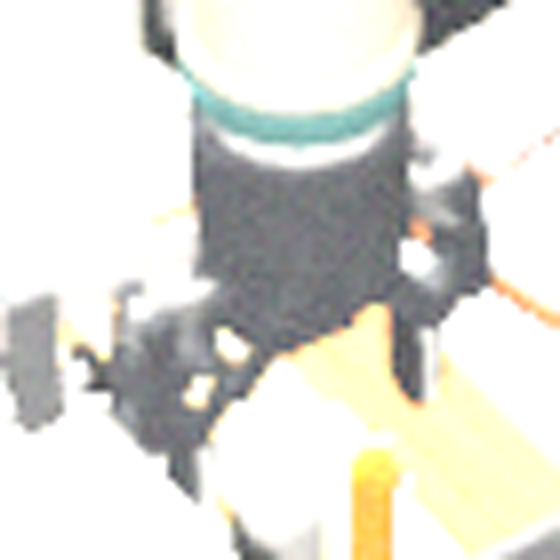

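Run:
```python
from h import *
s=cv2.imread('pics/side0.png');t=cv2.imread('pics/top0.png')
p=np.array([240.7,603.06,215.4]);M=R.from_euler('xyz',[-3.13694025,1.56886218,-1.94597832]).as_matrix()
for n,im,x0,y0,w,k in(('side',s,80,10,110,7),('top',t,10,260,110,7)):
    b=cv2.convertScaleAbs(im[y0:y0+80,x0:x0+w],alpha=2.5,beta=30);b=cv2.resize(b,None,fx=k,fy=k,interpolation=cv2.INTER_CUBIC)
    for L in range(-8,260,20):
        uv=(proj(n,p+M@np.array((-L,0,0.)))[0]-[x0,y0]+.5)*k;cv2.circle(b,tuple(int(v) for v in uv),3,(0,0,255),-1)
    cv2.imwrite(f'pics/ax_{n}.png',b)
```

```text
(no output)
```

View pics/ax_top.png

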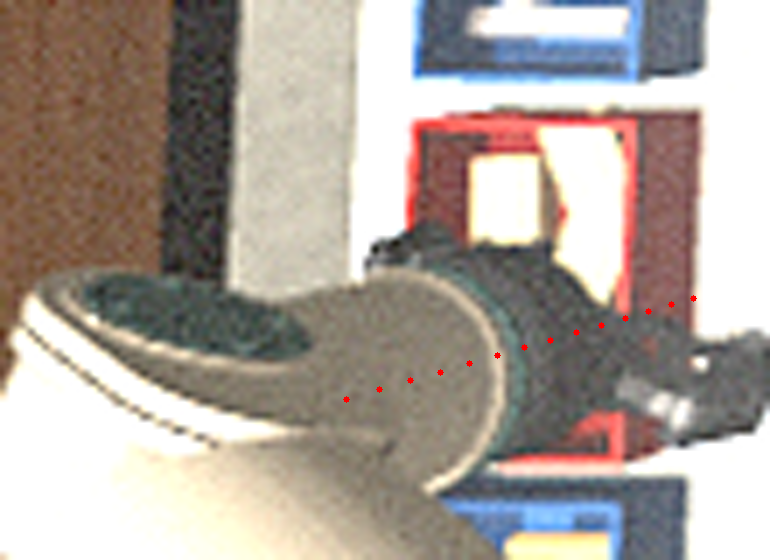

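View pics/ax_side.png

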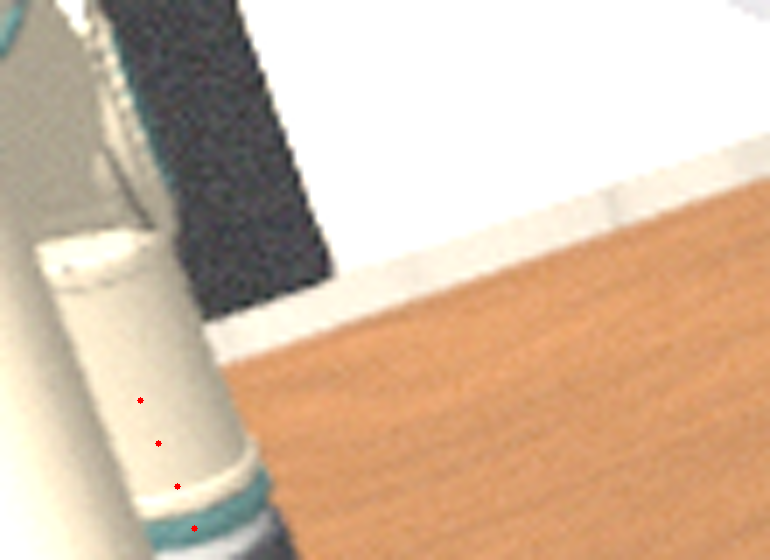

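```bash
python3 -m handwheel '1 0 0 0 0 0 0;1 0 0 0 0 0 0;1 0 0 0 0 0 0;1 0 0 0 0 0 0;1 0 0 0 0 0 0;1 0 0 0 0 0 0;1 0 0 0 0 0 0;1 12 0 0 0 0 0;1 12 0 0 0 0 0;1 8 0 0 0 0 0'; python3 -m handwheel '1 0 0 0 0 0 0;1 0 0 0 0 0 0'; python3 go.py 480.4 -86.7 132 -11.3
```

```text
clock: 6.55
eef_pos: [482.0, -86.4, 175.5]
tool_rot: [0.422, 1.566, 0.225]
force: [-0.6, -0.2, -0.7]
width: 85.3
clock: 6.75
eef_pos: [480.8, -86.3, 173.7]
tool_rot: [0.909, 1.569, 0.711]
force: [1.0, -0.1, -0.2]
width: 85.1
t 6.75 p [480.75 -86.3  173.67] yawz -11.30 F [ 1.04 -0.14 -0.25] T [-0.04  0.03 -0.03] w 85.1 q [-0.19  0.5   0.45  2.02 -0.33  0.7   0.27]
rot [-0.  0. -0.]
rot [ 3.14 -0.   -0.  ]
shift tool now [41.67 -0.53 -0.32]
 after rot 0 [41.67 -0.46 -0.27]
 after rot 180 [41.67  0.46  0.27]
```

```bash
python3 -m handwheel '1 8 -0.5 0 0 0 0;1 8 0 0 0 0 0;1 0 0 0 0 0 0;1 0 0 0 0 0 0'; python3 go.py 480.4 -86.7 132 -11.3
python3 - <<'E'
from draw import *
s=get_image('side')
st=ctrl.read_state();M=R.from_euler('xyz',st['tool_rot']).as_matrix();cv2.imwrite('pics/s10f.png',s)
box('side',s,285,160,70,70,8,st['eef_pos'],M,'pics/c6.png',dx=-13,half=st['width']/2,off=(0,0,23))
E
```

```text
clock: 7.15
eef_pos: [481.1, -86.9, 156.6]
tool_rot: [0.647, 1.568, 0.45]
force: [0.6, 0.3, -0.2]
width: 85.2
t 7.15 p [481.08 -86.92 156.63] yawz -11.30 F [ 0.65  0.27 -0.17] T [-0.03 -0.01 -0.02] w 85.2 q [-0.18  0.52  0.43  2.03 -0.35  0.66  0.29]
rot [-0.  0. -0.]
rot [ 3.14 -0.   -0.  ]
shift tool now [24.63  0.05 -0.76]
 after rot 0 [24.63  0.09 -0.71]
 after rot 180 [24.63 -0.09  0.71]
```

View pics/c6.png

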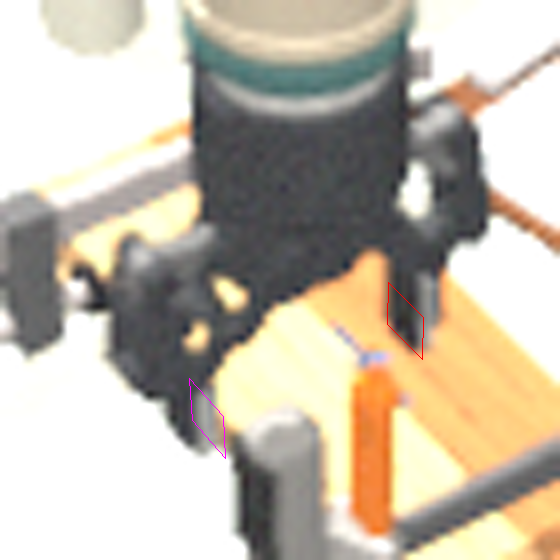

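```bash
python3 -m handwheel '1 6 0 -0.5 0 0 0;1 6 0 0 0 0 0;1 3 0 0 0 0 0;1 0 0 0 0 0 0;1 0 0 0 0 0 0'; python3 go.py 480.4 -86.7 122 -11.3
python3 - <<'E'
from draw import *
s=get_image('side')
st=ctrl.read_state();M=R.from_euler('xyz',st['tool_rot']).as_matrix();cv2.imwrite('pics/s11f.png',s)
box('side',s,295,175,55,50,14,st['eef_pos'],M,'pics/c7.png',dx=-13,half=st['width']/2,off=(0,0,23))
E
```

```text
clock: 7.7
eef_pos: [480.8, -86.7, 140.6]
tool_rot: [0.578, 1.567, 0.381]
force: [0.9, -0.1, 0.5]
width: 85.3
t 7.70 p [480.78 -86.74 140.57] yawz -11.29 F [ 0.88 -0.07  0.53] T [ 0.01 -0.01  0.04] w 85.3 q [-0.16  0.55  0.41  2.05 -0.37  0.62  0.31]
rot [ 0.  0. -0.]
rot [-3.14  0.    0.  ]
shift tool now [18.57 -0.06 -0.44]
 after rot 0 [18.57 -0.03 -0.38]
 after rot 180 [18.57  0.03  0.38]
```

View pics/c7.png

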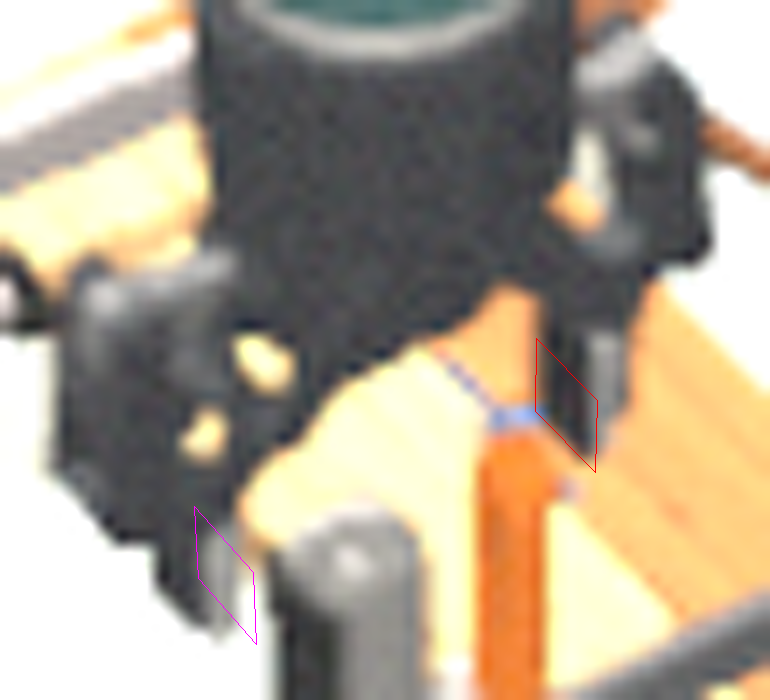

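```bash
python3 -m handwheel '1 6 0 -0.3 0 0 0;1 6 0 0 0 0 0;1 3 0 0 0 0 0;1 0 0 0 0 0 0;1 0 0 0 0 0 0'; python3 go.py 480.4 -86.7 122 -11.3
python3 - <<'E'
from draw import *
s=get_image('side')
st=ctrl.read_state();M=R.from_euler('xyz',st['tool_rot']).as_matrix();cv2.imwrite('pics/s12f.png',s)
box('side',s,295,175,55,50,14,st['eef_pos'],M,'pics/c8.png',dx=-13,half=st['width']/2,off=(0,0,23))
E
```

```text
clock: 8.25
eef_pos: [480.6, -86.7, 124.3]
tool_rot: [0.552, 1.567, 0.355]
force: [-0.3, -0.2, 0.4]
width: 85.3
t 8.25 p [480.61 -86.66 124.28] yawz -11.29 F [-0.34 -0.17  0.39] T [ 0.    0.02 -0.03] w 85.3 q [-0.14  0.57  0.39  2.06 -0.39  0.58  0.33]
rot [ 0.  0. -0.]
rot [-3.14  0.    0.  ]
shift tool now [ 2.28 -0.08 -0.2 ]
 after rot 0 [ 2.28 -0.08 -0.2 ]
 after rot 180 [2.28 0.08 0.2 ]
```

View pics/c8.png

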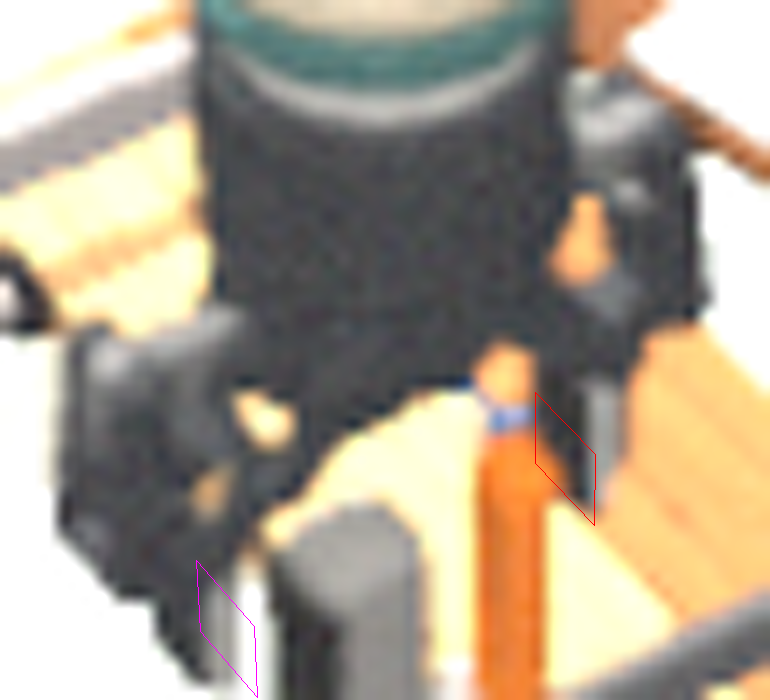

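```bash
python3 -m handwheel '0.6 5 0 0 0 0 0;0.5 0 0 0 0 0 0;0.5 0 0 0 0 0 0;0.5 0 0 0 0 0 0'; python3 -m handwheel '0.42 0 0 0 0 0 0;0.42 0 0 0 0 0 0'; python3 go.py 480.4 -86.7 118 -11.3
python3 - <<'E'
from draw import *
s=get_image('side')
st=ctrl.read_state();M=R.from_euler('xyz',st['tool_rot']).as_matrix();cv2.imwrite('pics/s13f.png',s)
box('side',s,295,175,55,50,14,st['eef_pos'],M,'pics/c9.png',dx=-8,half=st['width']/2,off=(0,0,23))
E
```

```text
clock: 8.7
eef_pos: [484.0, -87.5, 119.8]
tool_rot: [0.122, 1.561, -0.075]
force: [1.6, -0.2, -0.9]
width: 64.2
clock: 8.9
eef_pos: [485.1, -87.7, 120.1]
tool_rot: [0.084, 1.559, -0.113]
force: [2.5, -0.9, -1.5]
width: 60.7
t 8.90 p [485.08 -87.7  120.08] yawz -11.28 F [ 2.52 -0.92 -1.52] T [-0.06 -0.35 -0.07] w 60.7 q [-0.14  0.58  0.38  2.06 -0.4   0.56  0.33]
rot [ 0.    0.01 -0.  ]
rot [-3.14  0.    0.02]
shift tool now [ 2.03  0.07 -4.81]
 after rot 0 [ 2.08  0.07 -4.78]
 after rot 180 [ 2.08 -0.07  4.78]
```

View pics/c9.png

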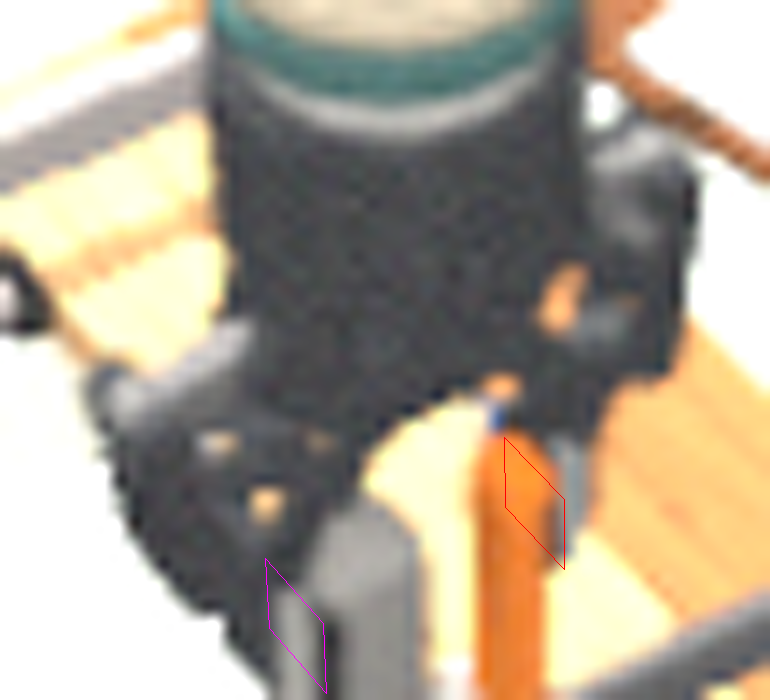

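```bash
python3 -m handwheel '0.36 0 0 0 0 0 0;0.3 0 0 0 0 0 0;0.25 0 0 0 0 0 0;0.2 0 0 0 0 0 0;0.15 0 0 0 0 0 0;0.1 0 0 0 0 0 0'; python3 go.py; python3 -m handwheel '0.05 0 0 0 0 0 0;0 0 0 0 0 0 0;-0.1 0 0 0 0 0 0;-0.1 0 0 0 0 0 0'; python3 go.py
python3 - <<'E'
from draw import *
s=get_image('side')
st=ctrl.read_state();M=R.from_euler('xyz',st['tool_rot']).as_matrix();cv2.imwrite('pics/s14f.png',s)
box('side',s,295,175,55,50,14,st['eef_pos'],M,'pics/c10.png',dx=-8,half=st['width']/2,off=(0,0,23))
E
```

```text
clock: 9.55
eef_pos: [480.6, -86.7, 121.8]
tool_rot: [0.654, 1.564, 0.455]
force: [0.4, -0.4, 0.7]
width: 47.3
t 9.55 p [480.55 -86.69 121.82] yawz -11.42 F [ 0.39 -0.39  0.73] T [ 0.02 -0.57 -0.07] w 47.3 q [-0.14  0.58  0.39  2.07 -0.4   0.57  0.33]
clock: 9.95
eef_pos: [479.7, -86.5, 122.3]
tool_rot: [0.62, 1.563, 0.419]
force: [-2.5, 0.6, 1.6]
width: 44.8
t 9.95 p [479.68 -86.55 122.28] yawz -11.50 F [-2.53  0.56  1.59] T [-0.22 -1.23 -0.09] w 44.8 q [-0.14  0.57  0.39  2.07 -0.4   0.56  0.33]
```

View pics/c10.png

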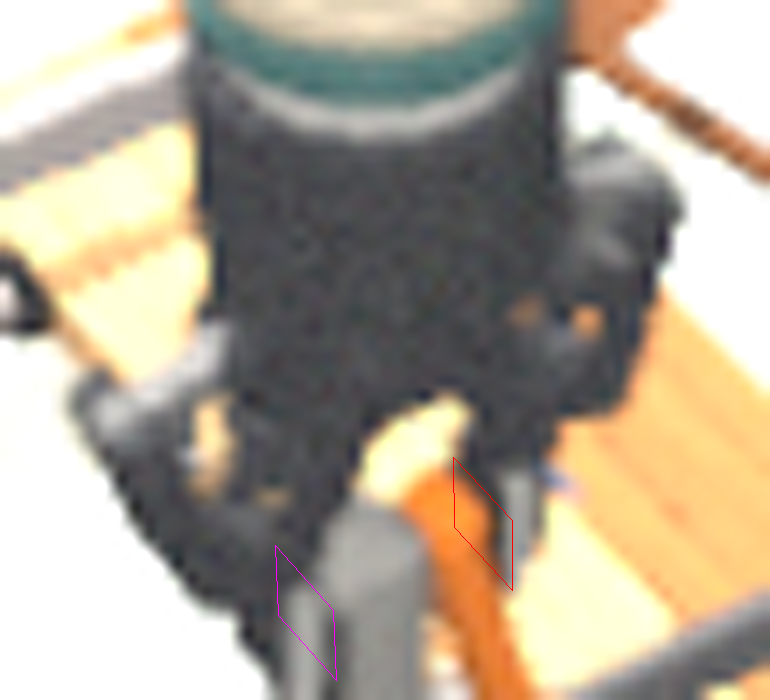

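```bash
python3 -m handwheel '-0.4 0 0 0 0 0 0;-0.6 0 0 0 0 0 0;-0.6 0 0 0 0 0 0;-0.6 0 0 0 0 0 0;-0.6 0 0 0 0 0 0'; python3 go.py
python3 - <<'E'
from draw import *
s=get_image('side')
st=ctrl.read_state();M=R.from_euler('xyz',st['tool_rot']).as_matrix();cv2.imwrite('pics/s15f.png',s)
box('side',s,295,175,55,50,14,st['eef_pos'],M,'pics/c11.png',dx=-8,half=st['width']/2,off=(0,0,23))
E
```

```text
clock: 10.5
eef_pos: [479.7, -86.6, 122.3]
tool_rot: [0.629, 1.563, 0.428]
force: [-3.1, 0.6, 2.8]
width: 45.1
t 10.50 p [479.66 -86.56 122.29] yawz -11.51 F [-3.12  0.55  2.79] T [-0.22 -1.23 -0.  ] w 45.1 q [-0.14  0.57  0.39  2.07 -0.4   0.56  0.33]
```

View pics/c11.png

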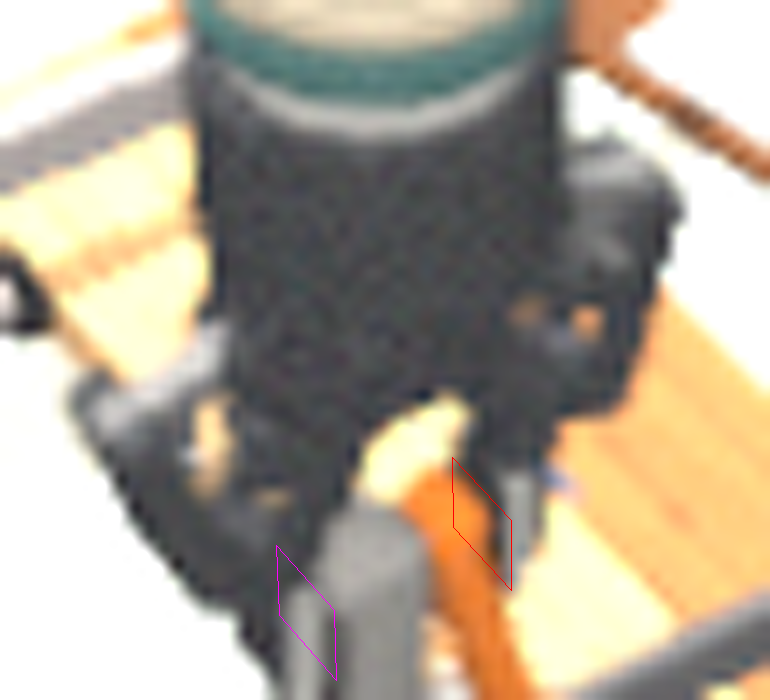

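```bash
python3 -m handwheel '0.3 0 0 0 0 0 0;0.6 0 0 0 0 0 0;0.9 0 0 0 0 0 0;1 0 0 0 0 0 0;1 0 0 0 0 0 0;1 0 0 0 0 0 0;1 0 0 0 0 0 0;1 -12 0 0 0 0 0;1 -15 0 0 0 0 0;1 -15 0 0 0 0 0'; python3 -m handwheel '1 -20 0 0 0 0 0;1 -25 0 0 0 0 0;1 -25 0 0 0 0 0;1 -10 0 0 0 0 0'; python3 go.py 477 367.5 270 13.9
python3 - <<'E'
from draw import *
s=get_image('side');crop(s,285,150,355,250,6,'pics/s16.png')
E
```

```text
clock: 11.55
eef_pos: [477.8, -86.5, 163.8]
tool_rot: [2.047, 1.567, 1.848]
force: [1.4, 1.3, -0.3]
width: 85.1
clock: 11.95
eef_pos: [477.5, -87.4, 250.5]
tool_rot: [1.459, 1.568, 1.258]
force: [0.9, 0.4, -0.5]
width: 85.6
t 11.95 p [477.48 -87.39 250.47] yawz -11.49 F [ 0.85  0.38 -0.48] T [-0.   -0.04 -0.01] w 85.6 q [-0.25  0.39  0.52  1.93 -0.25  0.89  0.2 ]
rot [-0.44  0.   -0.  ]
rot [ 2.7 -0.  -0. ]
shift tool now [-18.17 445.74 -91.09]
 after rot 0 [-19.53 441.69 108.81]
 after rot 180 [ -19.53 -441.69 -108.81]
```

View pics/s16.png

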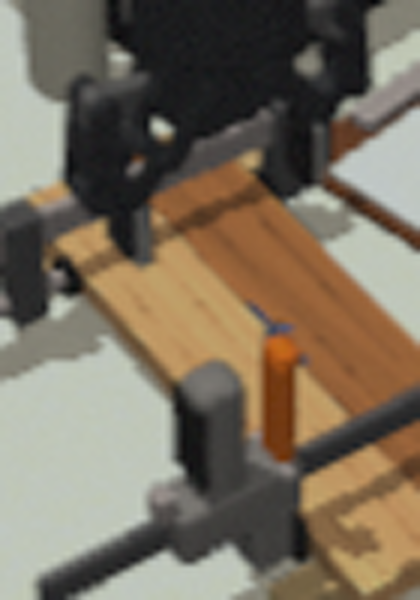

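```bash
python3 -m handwheel '1 0 0 0 -0.116 0 0;1 0 0 0 -0.116 0 0;1 0 0 0 -0.116 0 0;1 0 0 0 -0.1 0 0;1 0 40 10 0 0 0;1 0 40 10 0 0 0;1 0 40 10 0 0 0;1 0 40 10 0 0 0;1 0 40 10 0 0 0;1 0 40 10 0 0 0'; python3 go.py 478 368.5 200 15
```

```text
clock: 13.0
eef_pos: [469.8, 159.8, 246.6]
tool_rot: [-3.134, 1.565, -2.885]
force: [1.6, -0.9, -0.1]
width: 85.7
t 13.00 p [469.84 159.76 246.58] yawz 14.29 F [ 1.58 -0.87 -0.14] T [-0.02 -0.08 -0.  ] w 85.7 q [-0.64  0.39  0.35  1.9  -0.17  0.88  0.05]
rot [-0.01 -0.01  0.  ]
rot [3.13 0.   0.01]
shift tool now [ 46.25 200.27  59.68]
 after rot 0 [ 46.58 199.52  61.9 ]
 after rot 180 [  46.58 -199.52  -61.9 ]
```

```bash
python3 -m handwheel '1 0 40 14 -0.012 -0.005 0;1 0 40 14 0 0 0;1 0 40 14 0 0 0;1 0 35 12 0 0 0;1 0 20 5 0 0 0;1 0 0 0 0 0 0;1 0 0 0 0 0 0'; python3 go.py 478 368.5 200 15
```

```text
clock: 13.7
eef_pos: [474.8, 357.3, 238.9]
tool_rot: [-3.102, 1.559, -2.829]
force: [0.4, 0.2, 0.1]
width: 85.3
t 13.70 p [474.79 357.29 238.93] yawz 15.65 F [0.4  0.21 0.13] T [-0.04 -0.02  0.01] w 85.3 q [-0.89  0.55  0.31  1.65 -0.2   0.99 -0.23]
rot [ 0.01 -0.01  0.  ]
rot [-3.13 -0.   -0.02]
shift tool now [38.86  9.94  6.56]
 after rot 0 [38.93  9.99  6.  ]
 after rot 180 [38.93 -9.99 -6.  ]
```

```bash
python3 -m handwheel '1 12 10 5.5 0.01 -0.01 0;1 12 0 0 0 0 0;1 5 0 0 0 0 0;1 0 0 0 0 0 0;1 0 0 0 0 0 0'; python3 go.py 478 368.5 84 15;python3 - <<'E'
from draw import *
s=get_image('side');t=get_image('top');cv2.imwrite('pics/s17f.png',s)
crop(t,150,160,260,260,5,'pics/t17.png')
st=ctrl.read_state();M=R.from_euler('xyz',st['tool_rot']).as_matrix()
box('side',s,205,115,70,75,8,st['eef_pos'],M,'pics/c12.png',dx=-13,half=st['width']/2,off=(0,0,23))
E
```

```text
clock: 14.2
eef_pos: [477.8, 362.9, 206.0]
tool_rot: [-2.346, 1.565, -2.091]
force: [-1.5, -0.6, -0.3]
width: 85.8
t 14.20 p [477.79 362.94 206.01] yawz 14.62 F [-1.51 -0.61 -0.32] T [ 0.01 -0.02 -0.04] w 85.8 q [-0.89  0.59  0.31  1.68 -0.21  0.92 -0.25]
rot [-0.01 -0.    0.  ]
rot [3.13 0.01 0.01]
shift tool now [121.98   5.83   2.09]
 after rot 0 [122.01   5.32   1.64]
 after rot 180 [122.01  -5.32  -1.64]
```

View pics/c12.png

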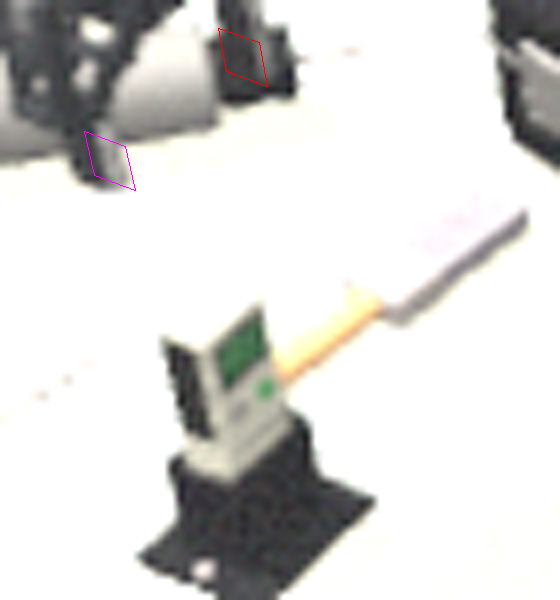

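View pics/t17.png

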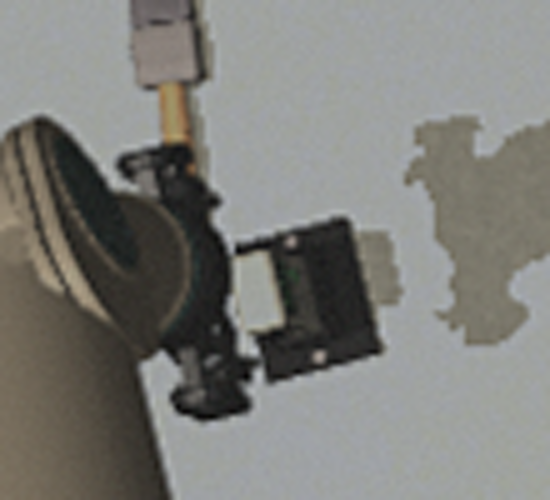

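```bash
python3 -m handwheel '1 15 5 1.5 -0.006 0 0;1 12 0 0 0 0 0;1 12 0 0 0 0 0;1 0 0 0 0 0 0;1 0 0 0 0 0 0'; python3 go.py 478 368.5 84 15;python3 - <<'E'
from draw import *
s=get_image('side');t=get_image('top');cv2.imwrite('pics/s18f.png',s)
crop(t,170,180,250,255,8,'pics/t18.png')
st=ctrl.read_state();M=R.from_euler('xyz',st['tool_rot']).as_matrix()
box('side',s,205,115,70,75,8,st['eef_pos'],M,'pics/c13.png',dx=-13,half=st['width']/2,off=(0,0,23))
E
```

```text
clock: 14.8
eef_pos: [478.0, 368.9, 163.9]
tool_rot: [-2.347, 1.566, -2.084]
force: [0.7, 0.0, 0.6]
width: 85.2
t 14.80 p [478.01 368.88 163.85] yawz 15.02 F [0.67 0.01 0.56] T [0.02 0.04 0.01] w 85.2 q [-0.88  0.64  0.29  1.71 -0.23  0.83 -0.23]
rot [ 0. -0.  0.]
rot [-3.14 -0.01 -0.01]
shift tool now [79.86 -0.1   0.15]
 after rot 0 [79.85 -0.37 -0.11]
 after rot 180 [79.85  0.37  0.11]
```

View pics/c13.png

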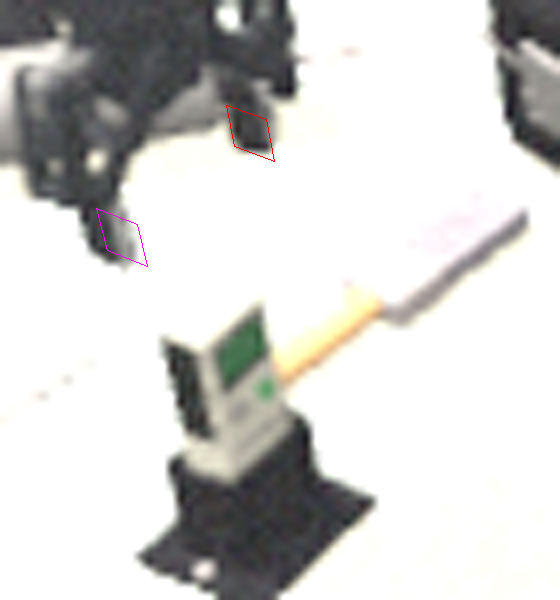

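View pics/t18.png

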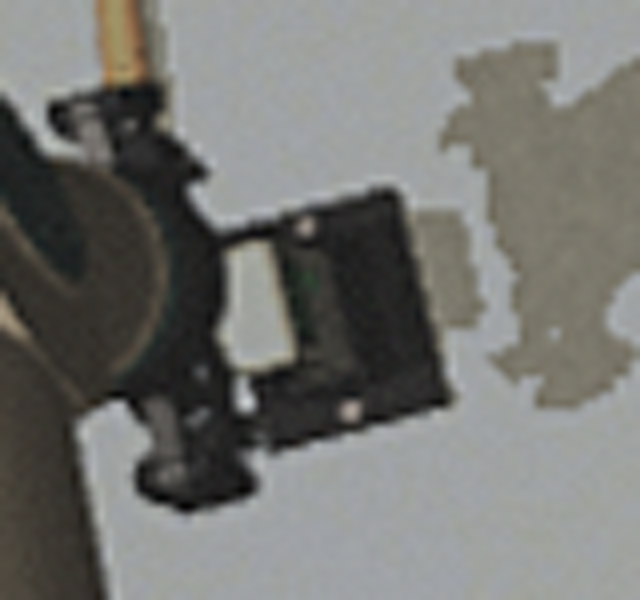

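```bash
python3 -m handwheel '1 15 0 0 0 0 0;1 12 0 0 0 0 0;1 10 0 0 0 0 0;1 0 0 0 0 0 0;1 0 0 0 0 0 0'; python3 go.py 478 368.5 84 15;python3 - <<'E'
from draw import *
s=get_image('side');t=get_image('top');cv2.imwrite('pics/s19f.png',s)
crop(t,170,180,250,255,8,'pics/t19.png')
st=ctrl.read_state();M=R.from_euler('xyz',st['tool_rot']).as_matrix()
box('side',s,205,115,70,75,8,st['eef_pos'],M,'pics/c14.png',dx=-13,half=st['width']/2,off=(0,0,23))
E
```

```text
clock: 15.4
eef_pos: [479.6, 369.7, 127.5]
tool_rot: [-0.996, 1.569, -0.734]
force: [0.1, 0.2, -0.2]
width: 85.0
t 15.40 p [479.55 369.74 127.48] yawz 15.01 F [ 0.11  0.18 -0.18] T [-0.04 -0.04  0.06] w 85.0 q [-0.87  0.69  0.27  1.74 -0.25  0.75 -0.22]
rot [0. 0. 0.]
rot [-3.14 -0.    0.  ]
shift tool now [43.48 -0.74 -1.86]
 after rot 0 [43.48 -0.8  -1.82]
 after rot 180 [43.48  0.8   1.82]
```

View pics/c14.png

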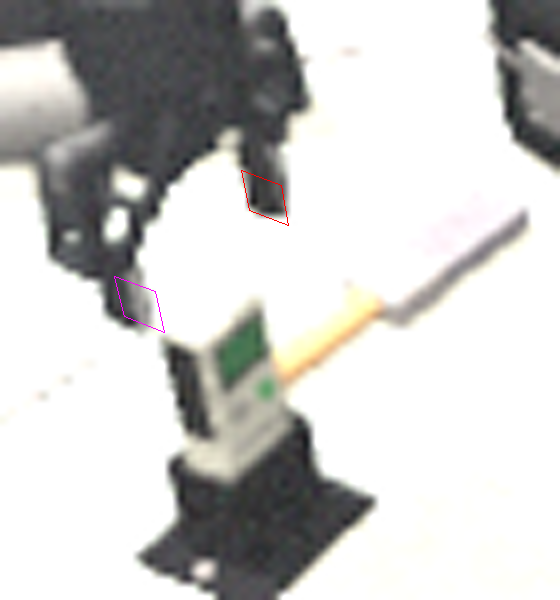

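View pics/t19.png

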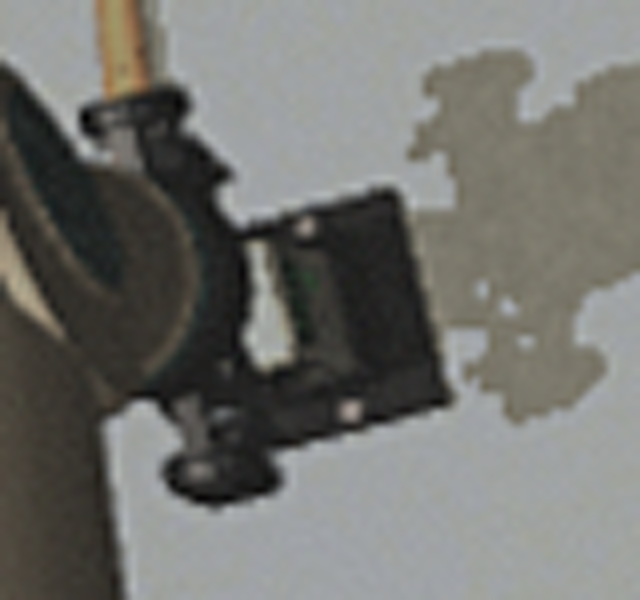

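```bash
python3 -m handwheel '1 12 -0.8 -1.8 0 0 0;1 10 0 0 0 0 0;1 0 0 0 0 0 0;1 0 0 0 0 0 0'; python3 -m handwheel '1 6 0 0 0 0 0;1 5 0 -0.4 0 0 0;1 0 0 0 0 0 0;1 0 0 0 0 0 0';python3 go.py 478 368.5 84 15;python3 - <<'E'
from draw import *
s=get_image('side');t=get_image('top');cv2.imwrite('pics/s20f.png',s)
crop(t,170,180,250,255,8,'pics/t20.png')
st=ctrl.read_state();M=R.from_euler('xyz',st['tool_rot']).as_matrix()
box('side',s,205,115,70,75,8,st['eef_pos'],M,'pics/c15.png',dx=-13,half=st['width']/2,off=(0,0,23))
E
```

```text
clock: 15.9
eef_pos: [478.2, 368.7, 104.4]
tool_rot: [-0.335, 1.569, -0.073]
force: [-0.2, 0.0, 0.2]
width: 85.6
clock: 16.3
eef_pos: [478.0, 368.7, 92.5]
tool_rot: [-0.289, 1.568, -0.027]
force: [-0.7, -0.2, -0.0]
width: 85.4
t 16.30 p [477.97 368.68  92.47] yawz 15.02 F [-0.66 -0.18 -0.02] T [-0.02  0.04 -0.01] w 85.4 q [-0.86  0.73  0.25  1.77 -0.27  0.68 -0.2 ]
rot [0. 0. 0.]
rot [-3.14 -0.    0.  ]
shift tool now [ 8.47 -0.18 -0.04]
 after rot 0 [ 8.47 -0.19 -0.02]
 after rot 180 [8.47 0.19 0.02]
```

View pics/c15.png

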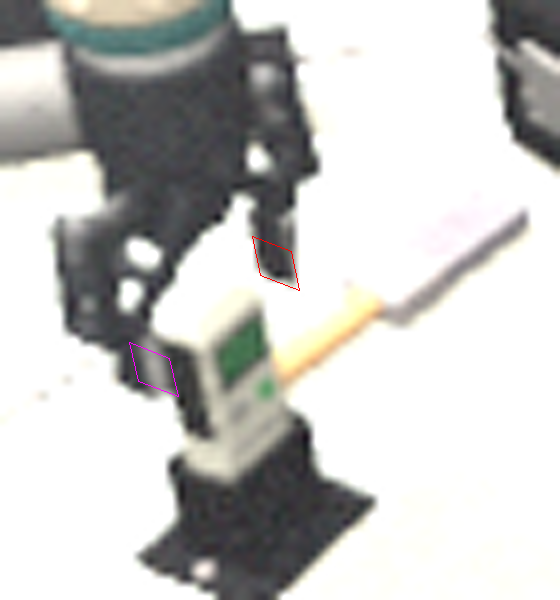

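View pics/t20.png

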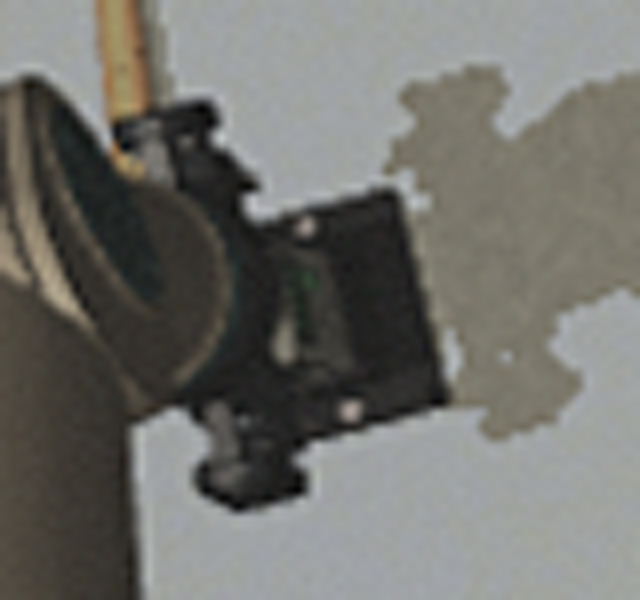

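```bash
python3 -m handwheel '1 6 0 0 0 0 0;0.6 4 0 0 0 0 0;0.4 0 0 0 0 0 0;0.3 0 0 0 0 0 0;0.25 0 0 0 0 0 0;0.2 0 0 0 0 0 0;0.15 0 0 0 0 0 0'; python3 go.py 478 368.5 84 15; python3 -m handwheel '0.1 0 0 0 0 0 0;0 0 0 0 0 0 0;-1 0 0 0 0 0 0;-1 0 0 0 0 0 0;-1 0 0 0 0 0 0;-1 0 0 0 0 0 0';python3 go.py 478 368.5 84 15;python3 - <<'E'
from draw import *
s=get_image('side');cv2.imwrite('pics/s21f.png',s)
st=ctrl.read_state();M=R.from_euler('xyz',st['tool_rot']).as_matrix()
box('side',s,205,115,70,75,8,st['eef_pos'],M,'pics/c16.png',dx=-6,half=st['width']/2,off=(0,0,23))
E
```

```text
clock: 17.1
eef_pos: [478.3, 368.9, 82.2]
tool_rot: [-0.069, 1.567, 0.193]
force: [-0.5, 0.3, 0.6]
width: 49.1
t 17.10 p [478.29 368.94  82.15] yawz 15.02 F [-0.53  0.27  0.57] T [ 0.03  0.   -0.02] w 49.1 q [-0.86  0.75  0.24  1.77 -0.27  0.65 -0.2 ]
rot [0. 0. 0.]
rot [-3.14 -0.    0.01]
shift tool now [-1.85 -0.35 -0.39]
 after rot 0 [-1.85 -0.35 -0.4 ]
 after rot 180 [-1.85  0.35  0.4 ]
clock: 17.7
eef_pos: [478.3, 368.9, 82.4]
tool_rot: [-0.058, 1.567, 0.204]
force: [-0.0, 0.3, 0.8]
width: 47.5
t 17.70 p [478.33 368.93  82.35] yawz 15.02 F [-0.01  0.34  0.75] T [-0.02  0.02 -0.01] w 47.5 q [-0.86  0.75  0.24  1.77 -0.27  0.65 -0.2 ]
rot [0. 0. 0.]
rot [-3.14 -0.    0.01]
shift tool now [-1.65 -0.33 -0.42]
 after rot 0 [-1.65 -0.33 -0.42]
 after rot 180 [-1.65  0.33  0.42]
```

View pics/c16.png

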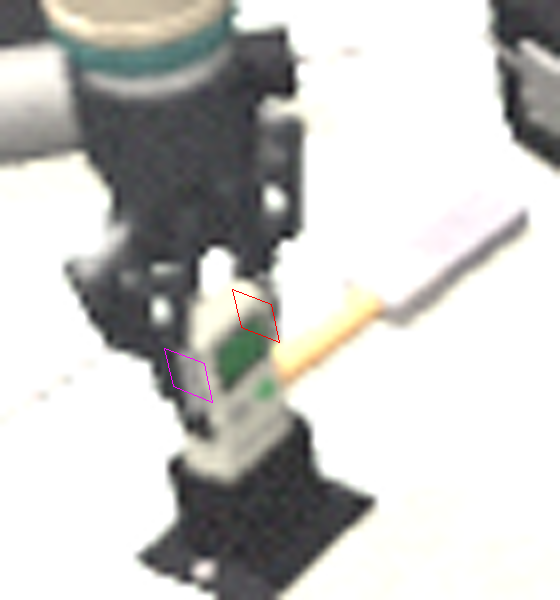

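```bash
python3 -m handwheel '-1 -10 0 0 0 0 0;-1 -15 0 0 0 0 0;-1 -20 0 0 0 0 0;-1 -25 0 0 0 0 0;-1 -25 0 0 0 0 0;-1 -25 0 0 0 0 0;-1 -15 0 0 0 0 0;-1 0 0 0 0 0 0'; python3 go.py 609 3 230 78.7
python3 - <<'E'
from draw import *
s=get_image('side');t=get_image('top')
crop(s,195,75,275,195,5,'pics/s22.png')
E
```

```text
clock: 18.55
eef_pos: [477.4, 367.7, 224.5]
tool_rot: [-0.613, 1.568, -0.352]
force: [0.1, 0.2, -2.1]
width: 47.5
t 18.55 p [477.41 367.75 224.48] yawz 14.97 F [ 0.14  0.22 -2.08] T [-0.02  0.   -0.01] w 47.5 q [-0.9   0.57  0.31  1.65 -0.2   0.95 -0.25]
rot [-1.11  0.    0.  ]
rot [ 2.03  0.   -0.  ]
shift tool now [  -4.79 -386.37   32.93]
 after rot 0 [  -5.52 -200.51 -331.89]
 after rot 180 [ -5.52 200.51 331.89]
```

View pics/s22.png

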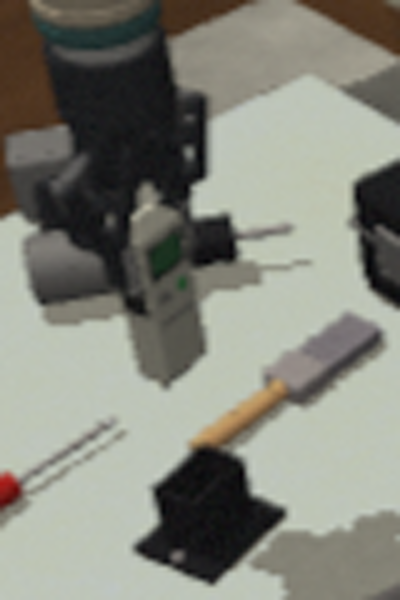

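```bash
python3 -m handwheel '-1 0 0 0 -0.139 0 0;-1 0 0 0 -0.139 0 0;-1 0 0 0 -0.139 0 0;-1 0 0 0 -0.139 0 0;-1 0 0 0 -0.139 0 0;-1 0 0 0 -0.139 0 0;-1 0 0 0 -0.139 0 0;-1 0 0 0 -0.1 0 0;-1 0 0 0 0 0 0'; python3 go.py 609 3 230 78.7
```

```text
clock: 19.55
eef_pos: [467.9, 361.4, 207.9]
tool_rot: [2.516, 1.541, -2.388]
force: [0.1, 0.4, -1.4]
width: 47.4
t 19.55 p [467.9  361.38 207.93] yawz 79.02 F [ 0.1   0.36 -1.44] T [ 0.07 -0.03 -0.01] w 47.4 q [-0.71  0.57 -0.    1.67  0.    0.94  0.67]
rot [ 0.01 -0.02 -0.02]
rot [-3.14  0.03 -0.04]
shift tool now [ -17.86 -206.52 -325.36]
 after rot 0 [ -22.07 -208.59 -323.78]
 after rot 180 [-22.07 208.59 323.78]
```

```bash
python3 -m handwheel '-1 -8 -25 -38 0.006 -0.02 -0.02;-1 -5 -25 -38 0 0 0;-1 -3 -25 -38 0 0 0;-1 -3 -25 -38 0 0 0;-1 -3 -25 -38 0 0 0;-1 0 -25 -38 0 0 0;-1 0 -20 -35 0 0 0;-1 0 0 0 0 0 0'; python3 go.py 609 3 190 78.7
```

```text
clock: 20.35
eef_pos: [580.7, 59.7, 222.6]
tool_rot: [2.446, 1.557, -2.48]
force: [0.3, -0.4, -2.1]
width: 47.1
t 20.35 p [580.68  59.74 222.62] yawz 77.74 F [ 0.3  -0.4  -2.05] T [-0.01  0.01 -0.  ] w 47.1 q [-0.17  0.53  0.02  1.69 -0.01  0.93  1.21]
rot [-0.02 -0.01 -0.01]
rot [ 3.12 -0.01  0.02]
shift tool now [ 32.78 -40.   -49.1 ]
 after rot 0 [ 32.62 -38.89 -50.09]
 after rot 180 [32.62 38.89 50.09]
```

```bash
python3 -m handwheel '-1 5 -20 -25 -0.016 -0.011 -0.008;-1 10 -17 -23 0 0 0;-1 10 0 0 0 0 0;-1 0 0 0 0 0 0;-1 0 0 0 0 0 0;-1 0 0 0 0 0 0'; python3 go.py 609 3 150 78.6
python3 - <<'E'
from draw import *
s=get_image('side');t=get_image('top');cv2.imwrite('pics/s23f.png',s);cv2.imwrite('pics/t23f.png',t)
crop(s,290,130,350,230,6,'pics/s23.png');crop(t,280,130,380,230,5,'pics/t23.png')
E
```

```text
clock: 20.95
eef_pos: [604.3, 6.0, 192.5]
tool_rot: [1.403, 1.561, 2.766]
force: [-0.2, 0.1, -2.2]
width: 47.5
t 20.95 p [604.3    5.98 192.46] yawz 78.08 F [-0.19  0.15 -2.25] T [0.02 0.02 0.01] w 47.5 q [-0.06  0.59  0.02  1.67 -0.02  0.89  1.32]
rot [-0.01  0.   -0.01]
rot [ 3.13 -0.01 -0.  ]
shift tool now [42.41 -5.61 -2.01]
 after rot 0 [42.46 -5.2  -1.99]
 after rot 180 [42.46  5.2   1.99]
```

View pics/s23.png

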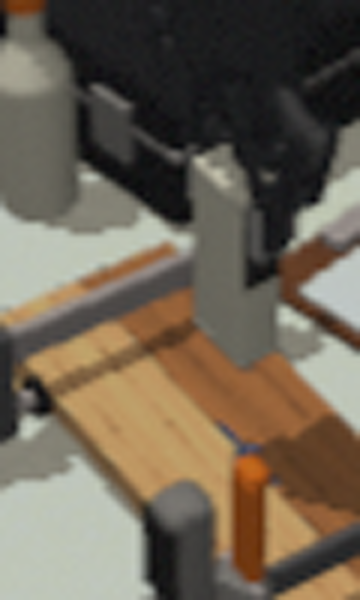

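View pics/t23.png

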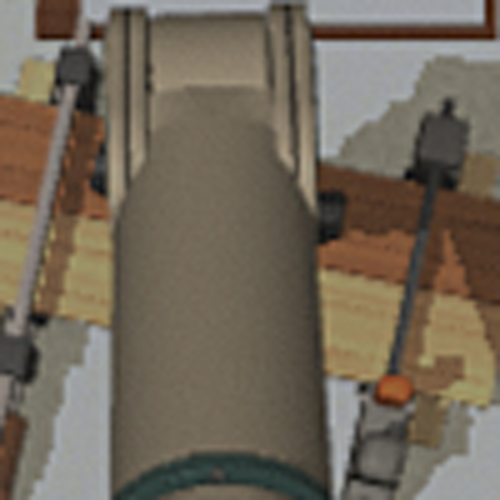

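```bash
python3 -m handwheel '-1 15 -4.5 -1.8 -0.009 0 -0.009;-1 14 0 0 0 0 0;-1 12 0 0 0 0 0;-1 0 0 0 0 0 0;-1 0 0 0 0 0 0'; python3 go.py 609 3 128 78.6; python3 -m handwheel '-1 8 0 0 0 0 0;-1 0 0 0 0 0 0;-1 0 0 0 0 0 0'; python3 go.py 609 3 128 78.6
```

```text
clock: 21.55
eef_pos: [610.3, 7.4, 153.3]
tool_rot: [-0.918, 1.563, 0.46]
force: [-0.1, 0.1, -2.1]
width: 47.2
t 21.55 p [610.32   7.43 153.31] yawz 78.91 F [-0.05  0.1  -2.07] T [-0.03  0.09 -0.04] w 47.2 q [-0.06  0.64  0.01  1.7  -0.01  0.79  1.33]
rot [0.01 0.   0.01]
rot [-3.14 -0.01  0.01]
shift tool now [25.28  0.59 -4.72]
 after rot 0 [25.31  0.42 -4.61]
 after rot 180 [25.31 -0.42  4.61]
clock: 21.85
eef_pos: [611.2, 7.8, 146.0]
tool_rot: [-1.005, 1.561, 0.373]
force: [-0.1, 0.1, -1.3]
width: 47.6
t 21.85 p [611.25   7.78 146.03] yawz 78.92 F [-0.05  0.08 -1.34] T [ 0.02 -0.03 -0.02] w 47.6 q [-0.06  0.65  0.01  1.71 -0.01  0.77  1.33]
rot [0.01 0.01 0.01]
rot [-3.14 -0.01  0.01]
shift tool now [17.99  1.43 -5.22]
 after rot 0 [18.03  1.26 -5.13]
 after rot 180 [18.03 -1.26  5.13]
```

```bash
python3 -m handwheel '-1 10 1 -4.5 0.006 0.006 0.008;-1 4 0 0 0 0 0;-1 0 0 0 0 0 0;-1 0 0 0 0 0 0'; python3 go.py 609 3 128 78.6
python3 - <<'E'
from draw import *
s=get_image('side');cv2.imwrite('pics/s24f.png',s)
b=cv2.convertScaleAbs(s,alpha=1.7,beta=15);crop(b,310,155,355,215,10,'pics/s24.png')
E
```

```text
clock: 22.25
eef_pos: [609.5, 2.9, 131.0]
tool_rot: [2.916, 1.569, -1.997]
force: [-0.6, -0.1, -1.0]
width: 47.2
t 22.25 p [609.49   2.86 130.96] yawz 78.52 F [-0.59 -0.08 -0.99] T [-0.08 -0.01  0.02] w 47.2 q [-0.06  0.67  0.01  1.72 -0.01  0.75  1.33]
rot [-0. -0. -0.]
rot [ 3.14 -0.    0.  ]
shift tool now [2.96 0.51 0.05]
 after rot 0 [2.96 0.51 0.04]
 after rot 180 [ 2.96 -0.51 -0.04]
```

View pics/s24.png

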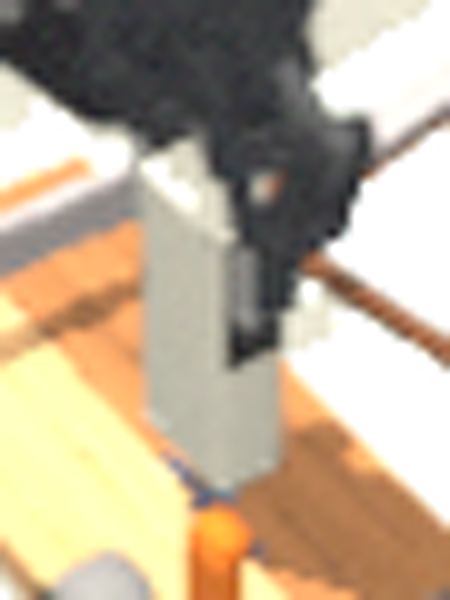

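Run:
```python
from h import *
np.set_printoptions(precision=1,suppress=True)
f=lambda X,Y:(310+(X+.5)/10-.5,155+(Y+.5)/10-.5)
a=np.radians(78.5);u=np.array([np.cos(a),np.sin(a),0]);v=np.array([u[1],-u[0],0])
z=66.7
for n,p,o in(('L',(148,415),24*u-14*v),('N',(220,490),-24*u-14*v),('R',(280,468),-24*u+14*v)):
    q=plane('side',f(*p),z);print(n,q,'->centre',q-o)
# top corners: TL visible
q=plane('side',f(142,170),z+120);print('top L corner',q,'->',q-(24*u-14*v))
q=plane('side',f(228,240),z+120);print('top N',q,'->',q-(-24*u-14*v))
print('cross px side',plane('side',(331.2,204.8),40))
tgt=np.array([609,3.0,z])
print('predicted corners px',[(n,(proj('side',np.array([609.5,2.9,z])+o)[0]-[310,155]+.5)*10) for n,o in(('L',24*u-14*v),('N',-24*u-14*v),('R',-24*u+14*v))])
```

```text
L [603.1  29.8  66.7] ->centre [612.    3.5  66.7]
N [594.6 -12.3  66.7] ->centre [613.1   8.4  66.7]
R [616.  -19.6  66.7] ->centre [607.1   6.7  66.7]
top L corner [594.9  23.  186.7] -> [603.8  -3.3 186.7]
top N [590.2 -19.4 186.7] -> [608.7   1.4 186.7]
cross px side [608.2   2.3  40. ]
predicted corners px [('L', array([144.6, 420.1])), ('N', array([224.9, 504.3])), ('R', array([293.7, 470.4]))]
```

```bash
python3 -m handwheel '-1 5 0.7 0 0 0 0;-1 4 0 0 0 0 0;-1 0 0 0 0 0 0;-1 0 0 0 0 0 0'; python3 go.py 608.8 2.9 116.3 78.6
```

```text
clock: 22.7
eef_pos: [608.9, 3.3, 121.4]
tool_rot: [-2.974, 1.57, -1.603]
force: [-0.1, -0.7, -1.2]
width: 47.5
t 22.70 p [608.95   3.25 121.44] yawz 78.53 F [-0.15 -0.71 -1.24] T [0.01 0.03 0.06] w 47.5 q [-0.06  0.68  0.01  1.73 -0.01  0.73  1.33]
rot [-0. -0.  0.]
rot [3.14 0.   0.  ]
shift tool now [ 5.14  0.08 -0.37]
 after rot 0 [ 5.14  0.07 -0.37]
 after rot 180 [ 5.14 -0.07  0.37]
```

```bash
for i in 1 2 3 4 5; do python3 -m handwheel '-1 0 0 0 0 0 0' | grep force; done; python3 -m handwheel '-1 2 0 -0.3 0 0 0;-1 0 0 0 0 0 0;-1 0 0 0 0 0 0'; python3 -m handwheel '-1 1 0 0 0 0 0;-1 0 0 0 0 0 0;-1 0 0 0 0 0 0'; python3 go.py 608.8 2.9 116.3 78.6
```

```text
force: [-0.0, -0.1, -2.1]
force: [0.5, 0.7, -1.4]
force: [0.7, -0.7, -2.1]
force: [-0.2, 0.6, -1.7]
force: [0.4, 0.3, -1.2]
clock: 23.5
eef_pos: [609.3, 2.9, 119.7]
tool_rot: [-2.295, 1.569, -0.924]
force: [0.4, 0.7, -2.1]
width: 47.4
clock: 23.8
eef_pos: [609.2, 3.0, 118.6]
tool_rot: [-2.37, 1.569, -0.999]
force: [-0.1, -0.9, -1.3]
width: 47.0
t 23.80 p [609.21   2.95 118.57] yawz 78.53 F [-0.09 -0.89 -1.34] T [0.   0.04 0.04] w 47.0 q [-0.06  0.69  0.01  1.73 -0.01  0.73  1.33]
rot [-0. -0.  0.]
rot [3.14 0.   0.  ]
shift tool now [ 2.27  0.4  -0.13]
 after rot 0 [ 2.27  0.4  -0.13]
 after rot 180 [ 2.27 -0.4   0.13]
```

Run:
```python
from draw import *
s=get_image('side');cv2.imwrite('pics/s25f.png',s)
b=cv2.convertScaleAbs(s,alpha=1.7,beta=15);crop(b,315,175,350,215,14,'pics/s25.png')
```

```text
(no output)
```

View pics/s25.png

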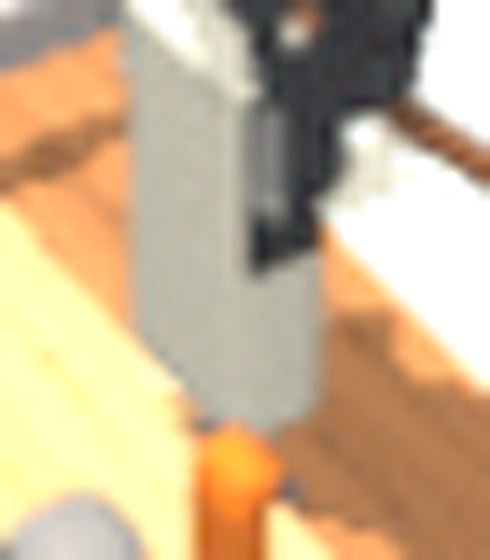

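```bash
python3 -m handwheel '-1 1.2 0.3 0 0 0 0;-1 0 0 0 0 0 0;-1 0 0 0 0 0 0'; python3 -m handwheel '-1 1 0 0 0 0 0;-1 0 0 0 0 0 0;-1 0 0 0 0 0 0';python3 go.py 608.8 2.9 116.3 78.6; for i in 1 2 3; do python3 -m handwheel '-1 0 0 0 0 0 0' | grep -E 'eef|force'; done
```

```text
clock: 24.15
eef_pos: [608.9, 3.0, 117.3]
tool_rot: [-2.334, 1.569, -0.963]
force: [0.1, -0.2, -2.0]
width: 47.5
clock: 24.45
eef_pos: [609.0, 3.0, 116.3]
tool_rot: [-2.228, 1.569, -0.857]
force: [-0.2, 0.1, -1.6]
width: 47.6
t 24.45 p [609.     3.04 116.26] yawz 78.54 F [-0.2   0.13 -1.61] T [ 0.04 -0.04  0.02] w 47.6 q [-0.06  0.69  0.01  1.73 -0.01  0.72  1.33]
rot [-0. -0.  0.]
rot [3.14 0.   0.  ]
shift tool now [-0.04  0.17 -0.18]
 after rot 0 [-0.04  0.17 -0.18]
 after rot 180 [-0.04 -0.17  0.18]
eef_pos: [609.0, 3.1, 116.3]
force: [-0.2, -0.8, -2.3]
eef_pos: [609.0, 3.1, 116.3]
force: [-0.0, -0.3, -1.4]
eef_pos: [609.0, 3.0, 116.3]
force: [0.3, -0.0, -1.2]
```

```bash
for i in 1 2 3; do python3 -m handwheel '-1 0.6 0 0 0 0 0;-1 0 0 0 0 0 0;-1 0 0 0 0 0 0;-1 0 0 0 0 0 0'| grep -E 'eef|force'; done
```

```text
eef_pos: [609.0, 3.0, 116.1]
force: [0.0, 0.7, -1.5]
eef_pos: [609.1, 3.0, 115.9]
force: [-1.9, 0.6, -0.3]
eef_pos: [609.1, 3.0, 115.5]
force: [-1.0, 0.3, 1.1]
```

```bash
python3 -m handwheel '-1 0.7 0 0 0 0 0;-1 0 0 0 0 0 0;-1 0 0 0 0 0 0'| grep -E 'eef|force'; for i in 1 2 3 4; do python3 -m handwheel '-1 0 0 0 0 0 0' | grep -E 'eef|force'; done;python3 go.py 608.8 2.9 114.5 78.6
```

```text
eef_pos: [609.1, 3.0, 115.0]
force: [-1.4, 0.2, 2.3]
eef_pos: [609.2, 3.0, 115.0]
force: [-1.5, -0.9, 1.3]
eef_pos: [609.1, 3.0, 115.0]
force: [-0.7, 1.0, 1.4]
eef_pos: [609.2, 3.0, 115.0]
force: [-0.9, -0.0, 0.7]
eef_pos: [609.1, 3.0, 115.1]
force: [-0.7, 0.4, 2.2]
t 26.65 p [609.12   2.99 115.05] yawz 78.53 F [-0.69  0.38  2.23] T [-0.02  0.3   0.04] w 47.7 q [-0.06  0.69  0.01  1.73 -0.01  0.72  1.33]
rot [-0. -0.  0.]
rot [3.14 0.   0.  ]
shift tool now [ 0.55  0.29 -0.15]
 after rot 0 [ 0.55  0.29 -0.15]
 after rot 180 [ 0.55 -0.29  0.15]
```

```bash
python3 -m handwheel '-1 0.8 0 0 0 0 0;-1 0.6 0 0 0 0 0;-1 0 0 0 0 0 0'| grep -E 'eef|force'; for i in 1 2 3 4 5 6; do python3 -m handwheel '-1 0 0 0 0 0 0' | grep -E 'eef|force'; done;python3 go.py 608.8 2.9 114.5 78.6
```

```text
eef_pos: [609.2, 3.0, 113.9]
force: [-1.1, 1.2, 3.8]
eef_pos: [609.2, 3.0, 114.0]
force: [-1.1, 1.0, 3.8]
eef_pos: [609.1, 3.0, 114.1]
force: [-1.7, 0.3, 2.7]
eef_pos: [609.2, 3.0, 114.1]
force: [-1.3, 0.0, 3.5]
eef_pos: [609.2, 2.9, 114.1]
force: [-1.1, 0.3, 3.3]
eef_pos: [609.2, 3.0, 114.1]
force: [-1.6, -0.1, 2.9]
eef_pos: [609.2, 3.0, 114.1]
force: [-0.5, -0.0, 3.2]
t 27.55 p [609.15   2.98 114.13] yawz 78.53 F [-0.5  -0.01  3.24] T [0.03 0.35 0.01] w 47.6 q [-0.06  0.69  0.01  1.73 -0.01  0.72  1.33]
rot [-0. -0.  0.]
rot [3.14 0.   0.  ]
shift tool now [-0.37  0.33 -0.15]
 after rot 0 [-0.37  0.33 -0.15]
 after rot 180 [-0.37 -0.33  0.15]
```

Run:
```python
from draw import *
s=get_image('side')
b=cv2.convertScaleAbs(s,alpha=1.7,beta=15);crop(b,295,135,360,225,6.5,'pics/s26.png')
t=get_image('top');crop(t,190,130,395,260,3.8,'pics/t26.png')
np.set_printoptions(precision=2,suppress=True)
f=lambda X,Y:(295+(X+.5)/6.5-.5,135+(Y+.5)/6.5-.5)
a=np.radians(78.5);u=np.array([np.cos(a),np.sin(a),0]);v=np.array([u[1],-u[0],0]);c=np.array([609.1,3,49.9])
for n,o in(('L',22.5*u-12.5*v),('N',-22.5*u-12.5*v),('R',-22.5*u+12.5*v)):
    print(n,[np.round((proj('side',c+o+[0,0,h])[0]-[295,135]+.5)*6.5) for h in(3,117)])
F=[];
for i in range(10): F.append(ctrl.read_state()['force'])
print(np.mean(F,0))
```

```text
L [array([195., 423.]), array([193., 261.])]
N [array([244., 474.]), array([245., 312.])]
R [array([283., 454.]), array([287., 292.])]
[-1.76 -0.59  3.09]
```

View pics/s26.png

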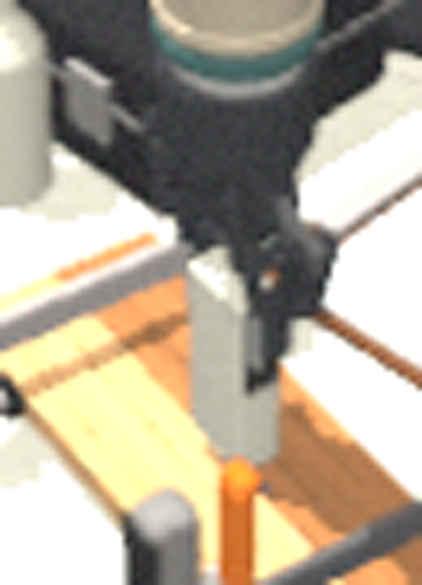

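View pics/t26.png

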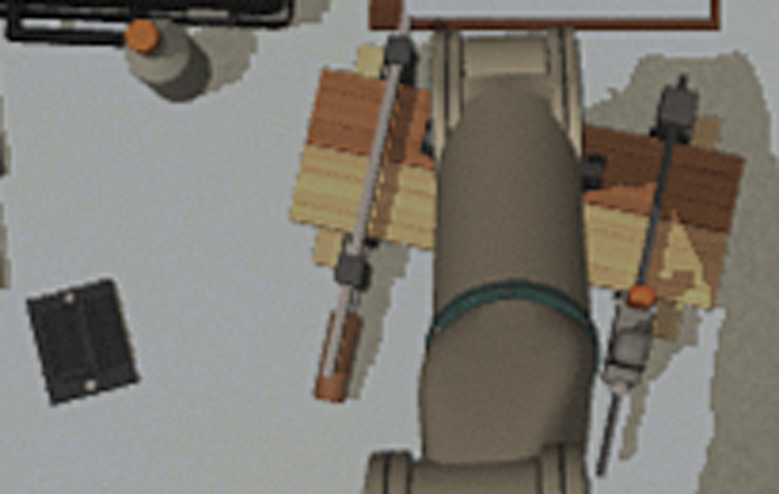

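Run:
```python
from cell import ctrl
print(ctrl.finish_job()); s=ctrl.read_state();print(s['clock'],s['eef_pos'],s['force'],s['width'])
```

```text
the job is handed in; nothing more can be done
None
the job is handed in; nothing more can be done
```

I squeezed the clamp trigger fully in and let it spring back, then took the meter to the blue mark. I handed the job in with the arm still holding it there, pressed lightly, at about 27.7 s.

- **Trigger:** The pinch stalled at 45 mm between the pads, where the full squeeze should measure about 46 mm. The picture showed the trigger against the grip. After I released it, the picture showed it back at rest.
- **Meter on the mark:** By the robot's own reading, the tool stood at (609.2, 3.0) mm. My camera estimate of the cross was about (608.6–609, 3). The jaws were turned to 78.5°, and I measured the grain at about 78–79°. The final side picture showed the meter upright, within about 1.3 mm of where I expected its corners.
- **Pressure:** The wrist reads about −1.7 N with the meter hanging free. Pressing, it read about +3.2 N, so the push is close to 5 N. That is about 2 mm on each pin, well short of the 6 mm where they bottom. It stayed steady over the last readings.

Three things I could not confirm or that disagreed:
- **Pins and cross:** The body of the meter, the trigger and the arm hid the pins and cross in both views. The centring is worked out from the corners and the tool position, and is good to about 1–2 mm.
- **Finger height:** In the pictures the fingertips stood about 23 mm higher than the stated tool geometry. I chose grasp heights that worked for either case. The pins touched the board within about half a millimetre of the height I expected.
- **Other things:** I did not knowingly touch anything else on the table, but I did not compare every item before and after.

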